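# Scoop bushings out of a stock tray into a kit tub

### The arm

A 6-joint arm with a two-finger parallel gripper is mounted at the origin on the work surface. World frame = base frame: x ahead of the robot, y to its left, z up, the work surface at z = 0. Lengths are in m, angles in rad, forces in N, time in s.
With the tool pointing down it reaches from about 0.35 to 0.775 m from the base axis. Payload 7.3 kg.
Tool frame: the origin (TCP) lies at the very end of the fingers, on their centre line; the grasp point (between the pads) lies 19 mm behind it; z points along the fingers, y is the line along which they close (so a half turn about z gives the same grasp; the last joint's range is limited). The gripper opens to 92 mm and grips with 3 to 60 N. Pads are 19 mm wide; open, the fingers measure 130 mm over their backs; the gripper's body (75 mm by 190 mm) begins 47 mm behind the grasp point.
Start: joints at [1.006, 0.342, 1.524, -0, 1.275, -0.146], TCP at [0.213, 0.48, 0.227] pointing down, gripper open.
Joint ranges: [-2.53, 2.53], [-0.77, 2.02], [0.04, 2.7], [-1, 4.14], [0.28, 2.66], [-3.11, 3.11]. Speed limits (rad/s): [2.57, 2.57, 3.14, 3.14, 3.14, 3.14].

### API

Orientations are given as [roll, pitch, yaw] about the fixed x, y, z axes, in that order (R = Rz(yaw) Ry(pitch) Rx(roll)).
In Python, from cell import telemetry, eyes, job gives the robot as it stands.
- The arm moves only by the tool apply_moves, never from a script. Its arguments are lists of equal length, an entry for each row: "delta_pos": the shift along the world's x, y, z each as a share of 0.4 m, from -1 to 1, a list of three; "dr": the turn, a rotation vector about the world's x, y, z each as a share of 0.5 rad, from -1 to 1, a list of three; "jaw": the opening, from 0 (shut) to 1 (fully open). A call has 1 to 8 rows; each row is the pose to reach, as a shift and turn from the pose commanded when the call began; what a row does not reach only later rows make up. A row lasts 1/12 s, in which the tool goes at most 41.7 mm and 7.16 degrees, less where a joint would pass 70% of its speed; a pose out of reach is approached as far as the arm can. A call with a number of a shift or a turn outside -1 to 1 is refused whole. A call with a gripper value outside its range is refused whole. The fingers move at their own pace and stop on an object; "force" is the grip in N (left out, the last holds). Time passes only in rows, so rows that repeat a pose let the fingers close. It gives the time, the measured TCP pose, the force, the opening and the grip force at its end, in the units of the state.
- telemetry.observe(): the state, without advancing time (a new reading comes with each control period).
- eyes.read_camera(name): name is "scene" or "top" or "wrist"; returns the picture (400x640x3 uint8, red, green, blue); there is no depth.
- eyes.camera_model(name): a dict with "vertical_fov" (degrees; the focal length in pixels is half the picture's height over the tangent of half this angle, whatever the lens; pixels are square), "cx", "cy" (the principal point, pixels), "rvec" (rotation vector, rad) and "tvec" (3), from world to camera coordinates, as OpenCV has them; the wrist camera has in their place "hand_eye" (4x4, takes a point from camera to tool coordinates, whose origin is the TCP and whose axes are the flange's). Camera axes: x right, y down, z forward; pixel columns grow to the right and rows downward; lengths in m; the calibration is good to about 2 mm. A picture is of the moment at which its call begins: read the wrist's pose just before it. camera_model takes no time and is no camera call.
- job.hand_in(): hands the job in; it is judged then, once.
The state is a dict: "time": time; "qpos": joint angles; "qvel": joint speeds; "joint_efforts": joint torques, N m; "tool_pos": TCP position; "tool_rot": TCP orientation; "contact_force": force on the tool from outside, world axes, zero at the start; "torque": the same for the moment, N m; "opening": finger opening in m; "grip_force": force on a finger pad.
Only numpy, scipy, OpenCV 4.12 (cv2) and the standard library are available. Lean on these libraries where they do the work, as an engineer would, in place of code of your own. Each camera call takes 0.05 s, during which the arm holds its last target. There are 200 camera calls.

### The job

The hand scoop is parked with its handle under the low shelf: take it by the sides of its pan, draw it out until the whole handle is clear of the shelf, set it down flat on the bench and let go, then take it again by the handle. Scoop up at least four of the five bushings from the open-fronted tray in one go, lift them and tip them from the scoop into the round tub, without touching the bushings with the fingers; any left over must lie in the tray or the tub, none on the bench or in the scoop. Finally set the scoop down flat on the bench and let go, leaving the tub upright in its place and the carton and the rubber boot alone.

Things in the scene. Friction and masses are not known exactly. Their poses are not given: they have to be found in the camera images.
- scoop: Aluminium hand scoop with a black handle, about 140 g. Origin: underside, middle of the pan. Its +y points to the open mouth, -y to the handle, z up. Pan 66 mm wide (x), from y = -45 mm (back wall) to y = +50 mm (lip). Starts flat on the bench, handle under the shelf, the pan's back wall 15 to 35 mm out from the shelf's open edge, up to 0.12 rad off square to it
- scoop_grip (a point): Grip point on the scoop's handle, at (0, -105, 60) mm of the scoop frame. The handle is a level bar 16 mm wide (x) and 20 mm tall, from y = -55 to -165 mm, its middle 60 mm above the scoop's underside; a 16 mm wide strap joins its front end to the pan's back wall. Pushing under the bushings takes 5 to 15 N at the lip, which can twist the handle in a weak grip
- scoop_pan (a point): Middle of the space in the scoop's pan, at (0, 0, 18) mm of the scoop frame. Pan open at the front (+y) and top; walls 3 mm thick, 32 mm high, the side walls run from y = -45 to +36 mm; floor 3 mm thick, thinning from y = +20 mm to a 0.8 mm lip
- shelf: Fixed low aluminium riser shelf with two blue stock cartons on it. Origin: bench level, centre. 240 mm wide (x), 160 mm deep (y from -80 to +80 mm), open at +y where the scoop sticks out; end plates 8 mm thick at x = -116 and +116 mm; board's underside at 90 mm, top at 100 mm, cartons up to 185 mm
- tray: Fixed grey open-fronted stock tray (three walls). Origin: bench level, centre. 84 mm wide (x), 210 mm long (y from -105 to +105 mm), floor 4 mm thick, side walls 4 mm thick and 40 mm high, so 76 mm clear inside; the end at -y is fully open, at +y it is closed by an upright wall, 70 mm high, whose inner face is at y = +101 mm
- tub: Loose round white plastic tub, open on top, 400 g. Origin: underside, centre. 130 mm across the rim, 116 mm at the foot, 70 mm high, wall 3 mm, floor 4 mm
- bushing0: Green slick hard-plastic bushing, 18 mm across, 17 mm high, its ends rounded off to 9 mm; 12 g; it slides on the scoop when that is tilted 14 to 20 degrees. Origin: centre of its underside, z up its axis. Starts upright on the tray's floor in its inner half, with its axis between tray y = -1 and +49 mm
- bushing1: Another bushing, the same as bushing0
- bushing2: Another bushing, the same as bushing0
- bushing3: Another bushing, the same as bushing0
- bushing4: Another bushing, the same as bushing0
- carton: Bystander: closed blue carton, 100 x 100 mm, 85 mm high; origin under its centre. It and the tub swap places between starts
- boot: Bystander: ribbed green boot, 42 mm across, 36 mm high; origin under its centre
Not all that is in view belongs to the job. What is shaped like the scoop but purple is not meant.

How it is judged:
On the way, in this order (a step that is already met when the one before it is completed fails the run):
1. the scoop lies flat on the bench, released, its whole handle clear of the shelf (grip point 55 mm or more out from the open edge; the end of the handle is 60 mm behind it) (height (world z) of scoop below 0.012 m and angle between scoop's own z axis and vertical below 0.12 rad and linear speed of scoop below 0.02 m/s and contact force between the fingers and scoop below 0.2 N and y of scoop_grip in the frame of shelf above 0.135 m), for 0.2 s.
2. at least four bushings lie in the pan of the scoop, lifted at least 70 mm off the bench (height (world z) of scoop above 0.07 m and (distance between each of bushing0, bushing1, bushing2, bushing3 and scoop_pan below 0.06 m or distance between each of bushing0, bushing1, bushing2, bushing4 and scoop_pan below 0.06 m or distance between each of bushing0, bushing1, bushing3, bushing4 and scoop_pan below 0.06 m or distance between each of bushing0, bushing2, bushing3, bushing4 and scoop_pan below 0.06 m or distance between each of bushing1, bushing2, bushing3, bushing4 and scoop_pan below 0.06 m)), for 0.2 s.
At the end, for the whole second after the job is handed in: At least four bushings lie inside the tub (centre within 62 mm of its axis and below 60 mm of its height) and each of the others lies in the tub or in the tray, all at rest; the tub stands upright; the scoop lies flat (within 0.12 rad, underside within 12 mm of the bench), released and at rest ((((horizontal distance between bushing0 and tub below 0.062 m and z of bushing0 in the frame of tub between 0 and 0.06 m) and (horizontal distance between bushing1 and tub below 0.062 m and z of bushing1 in the frame of tub between 0 and 0.06 m) and (horizontal distance between bushing2 and tub below 0.062 m and z of bushing2 in the frame of tub between 0 and 0.06 m) and (horizontal distance between bushing3 and tub below 0.062 m and z of bushing3 in the frame of tub between 0 and 0.06 m)) or ((horizontal distance between bushing0 and tub below 0.062 m and z of bushing0 in the frame of tub between 0 and 0.06 m) and (horizontal distance between bushing1 and tub below 0.062 m and z of bushing1 in the frame of tub between 0 and 0.06 m) and (horizontal distance between bushing2 and tub below 0.062 m and z of bushing2 in the frame of tub between 0 and 0.06 m) and (horizontal distance between bushing4 and tub below 0.062 m and z of bushing4 in the frame of tub between 0 and 0.06 m)) or ((horizontal distance between bushing0 and tub below 0.062 m and z of bushing0 in the frame of tub between 0 and 0.06 m) and (horizontal distance between bushing1 and tub below 0.062 m and z of bushing1 in the frame of tub between 0 and 0.06 m) and (horizontal distance between bushing3 and tub below 0.062 m and z of bushing3 in the frame of tub between 0 and 0.06 m) and (horizontal distance between bushing4 and tub below 0.062 m and z of bushing4 in the frame of tub between 0 and 0.06 m)) or ((horizontal distance between bushing0 and tub below 0.062 m and z of bushing0 in the frame of tub between 0 and 0.06 m) and (horizontal distance between bushing2 and tub below 0.062 m and z of bushing2 in the frame of tub between 0 and 0.06 m) and (horizontal distance between bushing3 and tub below 0.062 m and z of bushing3 in the frame of tub between 0 and 0.06 m) and (horizontal distance between bushing4 and tub below 0.062 m and z of bushing4 in the frame of tub between 0 and 0.06 m)) or ((horizontal distance between bushing1 and tub below 0.062 m and z of bushing1 in the frame of tub between 0 and 0.06 m) and (horizontal distance between bushing2 and tub below 0.062 m and z of bushing2 in the frame of tub between 0 and 0.06 m) and (horizontal distance between bushing3 and tub below 0.062 m and z of bushing3 in the frame of tub between 0 and 0.06 m) and (horizontal distance between bushing4 and tub below 0.062 m and z of bushing4 in the frame of tub between 0 and 0.06 m))) and ((horizontal distance between bushing0 and tub below 0.062 m and z of bushing0 in the frame of tub between 0 and 0.06 m) or (x of bushing0 in the frame of tray between -0.04 and 0.04 m and y of bushing0 in the frame of tray between -0.105 and 0.105 m and z of bushing0 in the frame of tray below 0.06 m)) and ((horizontal distance between bushing1 and tub below 0.062 m and z of bushing1 in the frame of tub between 0 and 0.06 m) or (x of bushing1 in the frame of tray between -0.04 and 0.04 m and y of bushing1 in the frame of tray between -0.105 and 0.105 m and z of bushing1 in the frame of tray below 0.06 m)) and ((horizontal distance between bushing2 and tub below 0.062 m and z of bushing2 in the frame of tub between 0 and 0.06 m) or (x of bushing2 in the frame of tray between -0.04 and 0.04 m and y of bushing2 in the frame of tray between -0.105 and 0.105 m and z of bushing2 in the frame of tray below 0.06 m)) and ((horizontal distance between bushing3 and tub below 0.062 m and z of bushing3 in the frame of tub between 0 and 0.06 m) or (x of bushing3 in the frame of tray between -0.04 and 0.04 m and y of bushing3 in the frame of tray between -0.105 and 0.105 m and z of bushing3 in the frame of tray below 0.06 m)) and ((horizontal distance between bushing4 and tub below 0.062 m and z of bushing4 in the frame of tub between 0 and 0.06 m) or (x of bushing4 in the frame of tray between -0.04 and 0.04 m and y of bushing4 in the frame of tray between -0.105 and 0.105 m and z of bushing4 in the frame of tray below 0.06 m)) and height (world z) of scoop below 0.012 m and angle between scoop's own z axis and vertical below 0.12 rad and linear speed of scoop below 0.02 m/s and contact force between the fingers and scoop below 0.2 N and angle between tub's own z axis and vertical below 0.1 rad and linear speed of each of bushing0, bushing1, bushing2, bushing3, bushing4 below 0.03 m/s); the robot touches nothing.
It fails at once if the fingers press on a bushing with more than 2 N (contact force between the fingers and bushing0 above 2 N or contact force between the fingers and bushing1 above 2 N or contact force between the fingers and bushing2 above 2 N or contact force between the fingers and bushing3 above 2 N or contact force between the fingers and bushing4 above 2 N).
It fails at once if the tub is shoved more than 40 mm or tipped (distance of tub from where it was at the start of the episode above 0.04 m or angle between tub's own z axis and vertical above 0.5 rad).
It fails at once if the carton or the boot is moved more than 25 mm (distance of any of carton, boot from where it was at the start of the episode above 0.025 m).
It also fails if it takes over 72 s, if anything falls off the work surface, if the arm or the gripper's body presses on something with over 40 N, if the wrist force passes 120 N, or if a joint passes its speed limit or range.

## Working session

There is one attempt and no reset: what is moved stays moved. The work goes in short steps, Python scripts to look and compute and a tool call to move; the robot and the scene stay as the last step left them, time stands still between calls to the robot, and variables do not carry over. Pictures are saved under pics/ and viewed, at most 10 in all, crops included, and the job is handed in when it is done.

Besides the shell and the picture viewer there is one more tool, called after "Call:" in YAML: its name, and indented under it one key for each argument. apply_moves: Moves the arm, as the interface text tells. Its arguments: {"type":"object","properties":{"delta_pos":{"type":"array"},"dr":{"type":"array"},"jaw":{"type":"array"},"force":{"type":"number"}},"required":["delta_pos","dr","jaw"]}

```bash
mkdir -p pics; ls; python3 - <<'E'
from cell import telemetry, eyes
import cv2,numpy as np
print(telemetry.observe())
for n in("scene","top","wrist"):
    print(n,eyes.camera_model(n))
    cv2.imwrite(f"pics/{n}0.png",eyes.read_camera(n)[:,:,::-1])
E
```

```text
pics
{'time': 0.0, 'qpos': array([ 1.00600347e+00,  3.42701978e-01,  1.52502619e+00, -1.31198269e-05,
        1.27537477e+00, -1.45939375e-01]), 'qvel': array([-0.00017257, -0.00180127, -0.00188792, -0.00028456,  0.00019823,
        0.00091774]), 'joint_efforts': array([-1.08337135e-03, -4.31255758e+01, -2.44209892e+01,  7.15199788e-02,
        5.63196768e-02, -1.09551365e-04]), 'tool_pos': array([0.21325966, 0.4792914 , 0.22605252]), 'tool_rot': array([-3.14009660e+00, -2.07215425e-04,  2.72274284e+00]), 'contact_force': array([-1.108938  ,  0.11388959, -0.41376511]), 'torque': array([-0.01617795, -0.02702748,  0.00972083]), 'grip_force': 0.0, 'opening': 0.09182424567333498}
scene {'vertical_fov': 55.10539274686394, 'cx': 321.7559348101294, 'cy': 192.5281210825345, 'rvec': array([ 1.34262701,  2.32417112, -0.81415216]), 'tvec': array([ 0.24502774, -0.22661807,  1.22362344])}
top {'vertical_fov': 54.83469204605562, 'cx': 317.83982277785867, 'cy': 199.72201906097183, 'rvec': array([ 2.15998664, -2.19985999,  0.13131023]), 'tvec': array([-0.05981466,  0.45627129,  1.0343577 ])}
wrist {'vertical_fov': 62.217289719457135, 'cx': 317.9842455399569, 'cy': 196.78514657396005, 'hand_eye': array([[-8.71345965e-04, -9.50179282e-01, -3.11702699e-01,
         8.43348651e-02],
       [ 9.99999451e-01, -1.00943844e-03,  2.81685089e-04,
         5.69090423e-04],
       [-5.82296021e-04, -3.11702282e-01,  9.50179640e-01,
        -1.57186611e-01],
       [ 0.00000000e+00,  0.00000000e+00,  0.00000000e+00,
         1.00000000e+00]])}
```

View pics/top0.png

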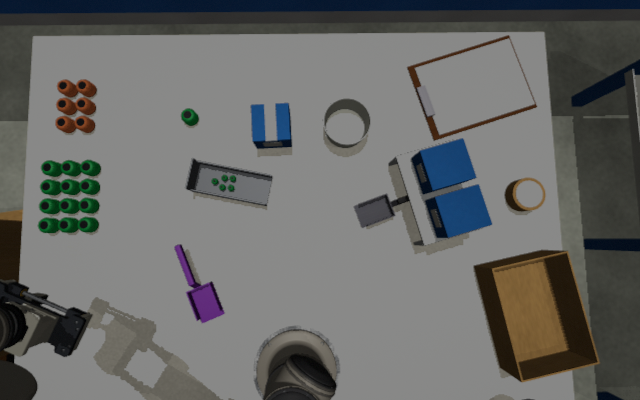

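View pics/scene0.png

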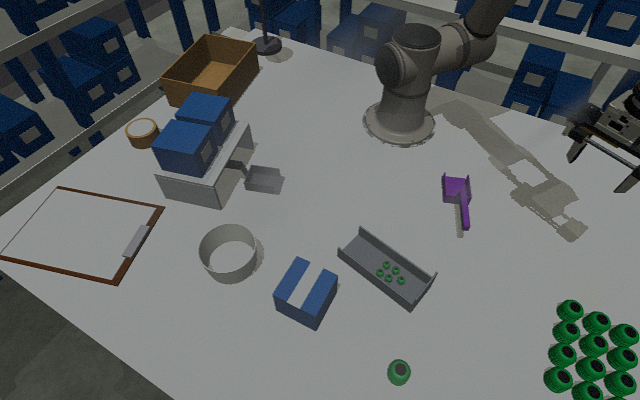

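The grey scoop is at top (376,211). The other scoop-shaped thing is purple at (205,302), which I reject. The tray is at (230,184) with its open end apparently to the right, towards (270,193). The tub is at (346,123), the carton at (271,125), the boot at (190,117) and the shelf at (440,195).

```bash
cat > h.py <<'E'
from cell import telemetry, eyes
import cv2,numpy as np
from scipy.spatial.transform import Rotation as R
def snap(n,name=None):
    s=telemetry.observe(); im=eyes.read_camera(n)[:,:,::-1].copy()
    if name: cv2.imwrite(f"pics/{name}.png",im)
    return im,cam(n,s)
def cam(n,s=None):
    m=eyes.camera_model(n); f=200/np.tan(np.radians(m['vertical_fov']/2))
    K=np.array([[f,0,m['cx']],[0,f,m['cy']],[0,0,1]])
    if n=='wrist':
        s=s or telemetry.observe(); T=np.eye(4); T[:3,:3]=R.from_euler('xyz',s['tool_rot']).as_matrix(); T[:3,3]=s['tool_pos']
        T=T@m['hand_eye']; return K,T[:3,:3],T[:3,3]
    Rm=R.from_rotvec(m['rvec']).as_matrix(); return K,Rm.T,-Rm.T@m['tvec']
def ray(c,p):
    K,Rc,o=c; d=Rc@np.linalg.inv(K)@np.array([p[0],p[1],1.]); return o,d/np.linalg.norm(d)
def plane(c,p,z):
    o,d=ray(c,p); return o+d*(z-o[2])/d[2]
def tri(c1,p1,c2,p2):
    o1,d1=ray(c1,p1);o2,d2=ray(c2,p2)
    t=np.linalg.lstsq(np.c_[d1,-d2],o2-o1,rcond=None)[0]
    a=o1+d1*t[0];b=o2+d2*t[1]; return (a+b)/2,np.linalg.norm(a-b)
def proj(c,X):
    K,Rc,o=c; q=K@Rc.T@(np.asarray(X)-o); return q[:2]/q[2]
E
python3 - <<'E'
from h import *
im=cv2.imread('pics/top0.png');c=cam('top')
for n,p,z in [("pan",(376,211),.02),("tray",(230,184),.0),("tub",(346,123),.035),("carton",(271,125),.085),("boot",(190,117),.03),("shelf",(415,197),.1),("purple",(205,302),0),("traycl",(190,175),.05),("trayop",(271,193),.0)]:
    print(n,plane(c,p,z).round(3))
cv2.imwrite('pics/crop.png',cv2.resize(im[100:250,170:500],None,fx=2.4,fy=2.4,interpolation=cv2.INTER_CUBIC))
E
```

```text
pan [ 0.421 -0.228  0.02 ]
tray [0.506 0.177 0.   ]
tub [ 0.666 -0.15   0.035]
carton [0.648 0.052 0.085]
boot [0.691 0.281 0.03 ]
shelf [ 0.45  -0.315  0.1  ]
purple [0.184 0.243 0.   ]
traycl [0.525 0.273 0.05 ]
trayop [0.479 0.062 0.   ]
```

View pics/crop.png

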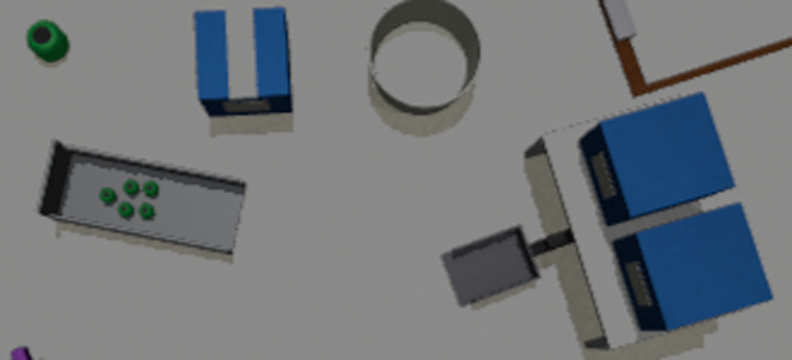

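Choice: the grey scoop with the black handle under the shelf. The crop confirms it, with the mouth facing left, away from the shelf. Next I move the wrist camera over the tray and then over the scoop.

Call:
apply_moves:
  delta_pos:
    - [0.32,-0.39,0.03]
    - [0.32,-0.39,0.03]
    - [0.32,-0.39,0.03]
    - [0.32,-0.39,0.03]
    - [0.32,-0.39,0.03]
  dr:
    - [0,0,-1]
    - [0,0,-1]
    - [0,0,-1]
    - [0,0,-1]
    - [0,0,-1]
  jaw: [1,1,1,1,1]

```text
time: 0.57
tool_pos: [0.3425, 0.3216, 0.2388]
tool_rot: [-3.142, 0.0, 2.216]
contact_force: [1.3, 0.1, 0.1]
opening: 0.0918
grip_force: 0.0
```

Call:
apply_moves:
  delta_pos:
    - [0.32,-0.39,0.03]
    - [0.32,-0.39,0.03]
    - [0.32,-0.39,0.03]
    - [0.32,-0.39,0.03]
    - [0.32,-0.39,0.03]
  dr:
    - [0,0,-1]
    - [0,0,-1]
    - [0,0,-1]
    - [0,0,-1]
    - [0,0,-1]
  jaw: [1,1,1,1,1]

```text
time: 0.98
tool_pos: [0.4708, 0.1653, 0.2508]
tool_rot: [3.141, 0.0, 1.715]
contact_force: [1.3, 0.3, -0.7]
opening: 0.0919
grip_force: 0.0
```

Call:
apply_moves:
  delta_pos:
    - [0,0,0]
    - [0,0,0]
    - [0,0,0]
    - [0,0,0]
    - [0,0,0]
    - [0,0,0]
  dr:
    - [0,0,-0.7]
    - [0,0,-0.7]
    - [0,0,-0.7]
    - [0,0,-0.7]
    - [0,0,-0.7]
    - [0,0,-0.7]
  jaw: [1,1,1,1,1,1]

```text
time: 1.48
tool_pos: [0.4693, 0.1678, 0.2506]
tool_rot: [-3.141, 0.0, 1.376]
contact_force: [-0.5, 0.0, -0.1]
opening: 0.0919
grip_force: 0.0
```

```bash
python3 - <<'E'
from h import *
im,c=snap('wrist','w1'); import pickle; pickle.dump(c,open('w1.pkl','wb'))
s=telemetry.observe(); print(s['time'],s['qpos'].round(3),s['tool_pos'],s['tool_rot'])
E
```

```text
1.5333 [ 0.19   0.275  1.553 -0.     1.314  0.385] [0.46934013 0.1678077  0.25068336] [-3.14155081e+00  1.00949708e-04  1.37559843e+00]
```

View pics/w1.png

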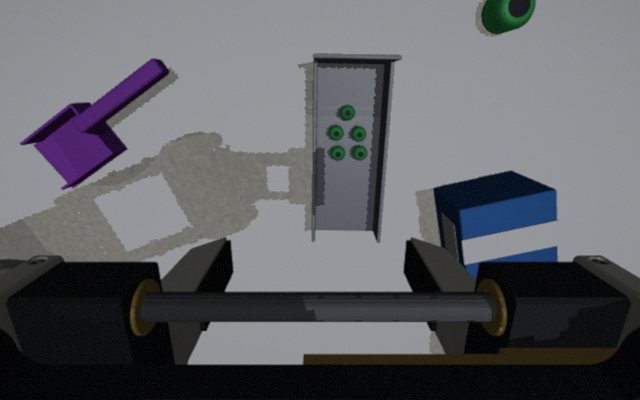

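The wrist view shows the tray at columns 313–400, rows 57–240, open towards the gripper, with five bushings at about (347,112), (335,132), (359,133), (338,153) and (359,153). The boot is at (510,10), the carton at (500,220) and the purple decoy at (100,130). I will take numeric edges of the tray and view the scoop next.

```bash
python3 - <<'E'
from h import *
import pickle
im=cv2.imread('pics/w1.png'); c=pickle.load(open('w1.pkl','rb')); g=cv2.cvtColor(im,cv2.COLOR_BGR2GRAY).astype(int)
for r in (90,175,200,225): print(r,' '.join(map(str,g[r,306:326])),'|',' '.join(map(str,g[r,366:406])))
for x in (325,350,368): print('col',x,' '.join(map(str,g[50:75,x])),'|',' '.join(map(str,g[222:246,x])))
hsv=cv2.cvtColor(im,cv2.COLOR_BGR2HSV); m=cv2.inRange(hsv,(50,120,40),(80,255,255)); m[:, :310]=0;m[:60]=0
for k in cv2.findContours(m,cv2.RETR_EXTERNAL,cv2.CHAIN_APPROX_NONE)[0]:
    if cv2.contourArea(k)>50:
        (u,v),r=cv2.minEnclosingCircle(k); print(round(u),round(v),r,plane(c,(u,v),.012).round(4))
E
```

```text
90 97 98 99 101 104 100 89 79 90 106 89 86 105 106 106 107 107 107 108 106 | 112 111 111 112 113 112 113 111 89 57 53 54 55 53 56 56 42 21 12 22 22 17 39 84 107 107 133 149 152 150 150 151 150 151 150 151 152 151 150 152
175 112 113 111 113 113 101 71 57 58 46 44 55 58 60 59 60 60 78 91 98 | 103 104 105 84 59 59 55 58 58 56 42 20 22 19 13 28 73 99 104 130 153 153 153 152 152 153 151 154 152 153 153 153 152 152 151 152 152 152 151 153
200 118 116 115 115 119 103 66 59 55 53 50 55 59 57 58 59 60 79 98 97 | 100 81 61 56 57 57 58 60 43 24 22 19 19 25 69 94 99 131 153 155 153 154 153 153 155 152 152 153 153 153 153 151 152 152 152 153 151 153 152 153
225 112 111 114 116 116 97 84 97 87 78 89 93 94 94 95 94 93 94 92 95 | 80 57 58 57 56 56 42 27 18 19 21 24 67 87 101 131 153 154 151 154 151 154 153 151 154 152 154 151 152 151 152 152 153 152 152 153 153 154 153 153
col 325 149 151 148 113 100 102 95 75 40 18 19 16 23 41 53 58 55 61 98 108 107 109 107 106 107 | 94 94 94 95 93 95 94 96 138 152 154 151 151 154 152 152 153 152 153 153 151 151 152 152
col 350 149 149 152 148 108 98 104 92 56 25 15 14 20 32 55 57 53 59 100 111 111 112 112 112 108 | 94 96 96 95 94 93 94 94 116 145 152 153 153 153 154 152 153 153 151 151 152 153 152 151
col 368 150 150 151 149 109 97 104 105 73 34 23 19 12 24 48 57 55 59 98 113 114 113 112 113 113 | 57 57 56 58 55 57 57 55 80 137 153 153 151 152 151 151 152 151 152 152 153 153 151 154
359 152 7.046468734741211 [0.5213 0.1697 0.012 ]
337 153 6.955235958099365 [0.495  0.1747 0.012 ]
358 134 7.159010887145996 [0.5232 0.1924 0.012 ]
336 132 7.106435298919678 [0.4973 0.1987 0.012 ]
347 112 7.274473190307617 [0.5143 0.219  0.012 ]
```

Call:
apply_moves:
  delta_pos:
    - [0,-0.4,0]
    - [-0.05,-0.8,0]
    - [-0.05,-0.8,0]
    - [-0.05,-0.8,0]
    - [-0.05,-0.8,0]
    - [-0.05,-0.8,0]
    - [-0.05,-0.8,0]
    - [-0.05,-0.8,0]
  dr:
    - [0,0,0.8]
    - [0,0,0.8]
    - [0,0,0.8]
    - [0,0,0.8]
    - [0,0,0.8]
    - [0,0,0.8]
    - [0,0,0.8]
    - [0,0,0.8]
  jaw: [1,1,1,1,1,1,1,1]

```text
time: 2.2
tool_pos: [0.4493, -0.1499, 0.251]
tool_rot: [3.141, 0.0, 1.775]
contact_force: [0.8, 0.1, 0.1]
opening: 0.0918
grip_force: 0.0
```

Call:
apply_moves:
  delta_pos:
    - [-0.08,-0.1,0]
    - [-0.08,-0.1,0]
    - [-0.08,-0.1,0]
    - [-0.08,-0.1,0]
  dr:
    - [0,0,0]
    - [0,0,0]
    - [0,0,0]
    - [0,0,0]
  jaw: [1,1,1,1]

```text
time: 2.53
tool_pos: [0.4178, -0.1881, 0.2508]
tool_rot: [3.141, -0.0, 1.772]
contact_force: [-0.4, 0.5, -0.3]
opening: 0.0915
grip_force: 0.0
```

```bash
python3 - <<'E'
from h import *
im,c=snap('wrist','w2'); import pickle; pickle.dump(c,open('w2.pkl','wb'))
s=telemetry.observe(); print(s['time'],s['qpos'].round(3),s['tool_pos'],s['tool_rot'])
E
```

```text
2.5833 [-5.890e-01  1.990e-01  1.654e+00  1.000e-03  1.289e+00 -7.930e-01] [ 0.41818511 -0.18747864  0.25086826] [ 3.14089307e+00 -2.28650208e-04  1.77374234e+00]
```

View pics/w2.png

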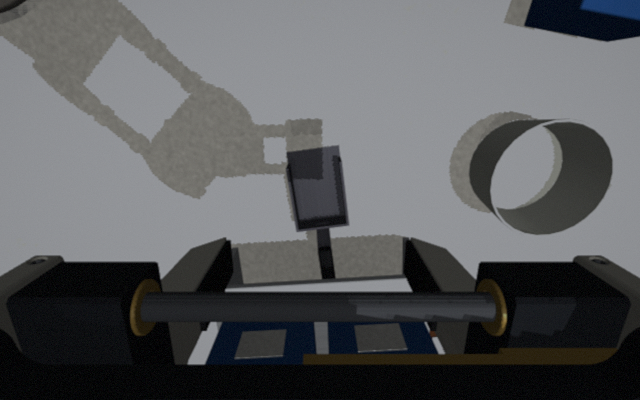

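```bash
python3 - <<'E'
from h import *
import pickle
c=pickle.load(open('w1.pkl','rb'))
L=[plane(c,(u,r),.04)[:2] for u,r in((311.5,90),(311.3,175),(311.2,200),(311.2,225))]
Rr=[plane(c,(u,r),.04)[:2] for u,r in((391.2,90),(385,175),(383,200),(381,225))]
op=[plane(c,(u,r),.004)[:2] for u,r in((325,229.8),(350,230.1),(368,230.4))]
en=[plane(c,(u,r),.07)[:2] for u,r in((325,53),(350,53.7),(368,53.7))]
for n,v in zip("L R open end".split(),(L,Rr,op,en)): print(n,np.round(v,4).tolist())
im=cv2.imread('pics/w2.png')
cv2.imwrite('pics/w2c.png',cv2.resize(im[135:245,260:370],None,fx=5,fy=5,interpolation=cv2.INTER_CUBIC))
E
```

```text
L [[0.4796, 0.2511], [0.4609, 0.1605], [0.4547, 0.131], [0.4483, 0.0999]]
R [[0.5622, 0.2347], [0.5435, 0.1441], [0.5372, 0.1146], [0.5306, 0.0836]]
open [[0.4612, 0.0748], [0.4936, 0.0679], [0.5169, 0.0628]]
end [[0.4992, 0.281], [0.5222, 0.2759], [0.5388, 0.2726]]
```

View pics/w2c.png

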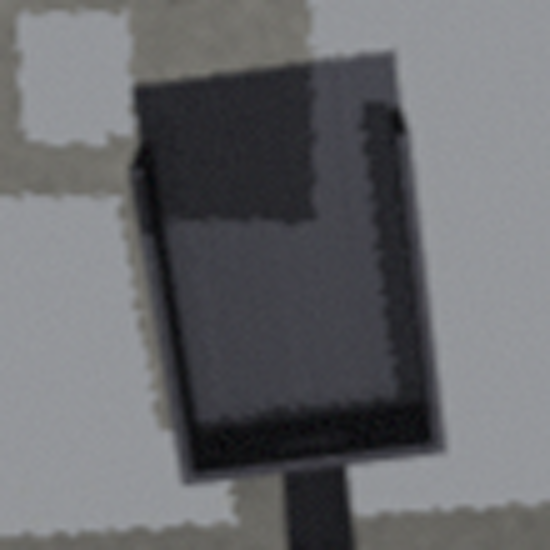

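The crop shows the scoop pan with lip corners at (287.4,152.4) and (339,145.4), and back wall top corners at (297.4,232) and (349,225.4).

```bash
python3 - <<'E'
from h import *
import pickle
c=pickle.load(open('w2.pkl','rb'))
l1,l2=[plane(c,p,.001) for p in((287.4,152.4),(339,145.4))]
b1,b2=[plane(c,p,.032) for p in((297.4,232),(349,225.4))]
print(l1,l2,b1,b2,'widths',np.linalg.norm(l1-l2),np.linalg.norm(b1-b2))
lm=(l1+l2)/2;bm=(b1+b2)/2;d=(lm-bm)[:2];print('len',np.linalg.norm(d));d/=np.linalg.norm(d)
print('ang',np.degrees(np.arctan2(d[1],d[0])),'origin',bm[:2]+d*.045,lm[:2]-d*.05)
# two-view height check: back corners in top image (crop px/2.4+offset)
ct=cam('top')
for p,q in(((297.4,232),(540/2.4+170,277/2.4+100)),((349,225.4),(521/2.4+170,228/2.4+100))): print(tri(c,p,ct,q))
# tub rim
print('tub', plane(ct,(346,123),.035))
im=cv2.imread('pics/w2.png')
# shelf front top edge
for p in((226,281),(407,283)): print('shelf',plane(c,p,.1))
E
```

```text
[ 0.37990145 -0.18589147  0.001     ] [ 0.44060115 -0.16470686  0.001     ] [ 0.41064502 -0.27503785  0.032     ] [ 0.47117587 -0.25374845  0.032     ] widths 0.0642902895981552 0.06416559271257156
len 0.09422165758125074
ang 108.98943603742232 origin [ 0.42626772 -0.22184211] [ 0.42652099 -0.2225781 ]
(array([ 0.40960039, -0.27964064,  0.02134493]), np.float64(0.0026382003594638))
(array([ 0.46821666, -0.25698493,  0.02749547]), np.float64(0.008121968648282364))
tub [ 0.66632508 -0.15009538  0.035     ]
shelf [ 0.34466232 -0.31536726  0.1       ]
shelf [ 0.53454284 -0.27942773  0.1       ]
```

Call:
apply_moves:
  delta_pos:
    - [0.017,-0.075,0]
    - [0.017,-0.075,-0.1]
    - [0.017,-0.075,-0.2]
    - [0.017,-0.075,-0.3]
    - [0.017,-0.075,-0.4]
    - [0.017,-0.075,-0.48]
    - [0.017,-0.075,-0.48]
  dr:
    - [0,0,0.26]
    - [0,0,0.26]
    - [0,0,0.26]
    - [0,0,0.26]
    - [0,0,0.26]
    - [0,0,0.26]
    - [0,0,0.26]
  jaw: [1,1,1,1,1,1,1]

```text
time: 3.17
tool_pos: [0.4222, -0.2143, 0.0536]
tool_rot: [-3.136, -0.009, 1.906]
contact_force: [-1.1, 1.3, -0.5]
opening: 0.0919
grip_force: 0.0
```

```bash
python3 - <<'E'
from h import *
s=telemetry.observe(); print(s['time'],s['tool_pos'],s['tool_rot'],s['contact_force'])
im,c=snap('wrist','w3')
for p in ([-.033,-.045,.032],[.033,-.045,.032],[-.033,.05,.001],[.033,.05,.001],[-.033,.03,.032],[.033,.03,.032]):
    a=np.radians(19); M=np.array([[np.cos(a),-np.sin(a)],[np.sin(a),np.cos(a)]])
    q=proj(c,np.r_[M@p[:2]+[.4264,-.2222],p[2]]); cv2.circle(im,tuple(np.int32(q.round())),2,(0,0,255),-1)
cv2.imwrite('pics/w3m.png',im)
E
```

```text
3.1667 [ 0.42221689 -0.21427721  0.05356961] [-3.13563653 -0.00925891  1.90581226] [-1.09017113  1.30017936 -0.45240778]
```

View pics/w3m.png

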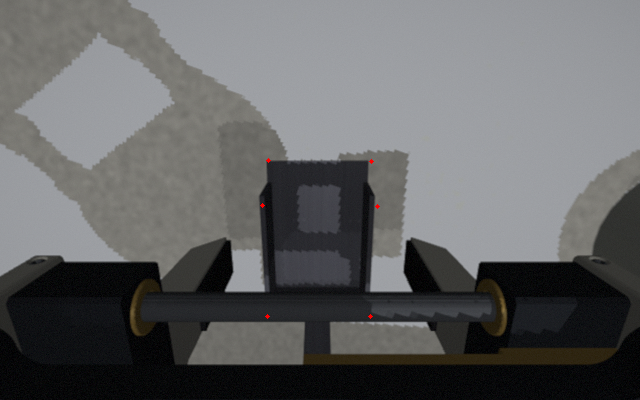

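Lip corners and sides line up with the prediction in w3m, so the pose is confirmed. I lower, grip the pan sides and draw the scoop out.

Call:
apply_moves:
  delta_pos:
    - [0,0,-0.06]
    - [0,0,-0.12]
    - [0,0,-0.12]
    - [0,0,-0.12]
    - [0,0,-0.12]
    - [0,0,-0.12]
    - [0,0,-0.12]
    - [0,0,-0.12]
  dr:
    - [0,0,0]
    - [0,0,0]
    - [0,0,0]
    - [0,0,0]
    - [0,0,0]
    - [0,0,0]
    - [0,0,0]
    - [0,0,0]
  jaw: [1,1,1,0.6,0.6,0.6,0.6,0.6]
  force: 25

```text
time: 3.88
tool_pos: [0.4252, -0.2187, 0.0121]
tool_rot: [3.14, 0.002, 1.903]
contact_force: [-1.3, 1.0, 7.3]
opening: 0.0658
grip_force: 25.0
```

Call:
apply_moves:
  delta_pos:
    - [0,0,0]
    - [-0.02,0.05,0]
    - [-0.04,0.11,0]
    - [-0.06,0.17,0]
    - [-0.08,0.23,0]
    - [-0.09,0.26,0]
    - [-0.09,0.26,0]
  dr:
    - [0,0,0]
    - [0,0,0]
    - [0,0,0]
    - [0,0,0]
    - [0,0,0]
    - [0,0,0]
    - [0,0,0]
  jaw: [0.6,0.6,0.6,0.6,0.6,0.6,0.6]
  force: 25

```text
time: 4.47
tool_pos: [0.3886, -0.1125, 0.012]
tool_rot: [3.14, 0.001, 1.904]
contact_force: [-1.6, 7.7, 12.7]
opening: 0.0658
grip_force: 25.0
```

Call:
apply_moves:
  delta_pos:
    - [0.03,0.03,0.01]
    - [0.06,0.06,0.01]
    - [0.09,0.09,0.01]
    - [0.12,0.12,0.01]
    - [0.15,0.15,0.01]
    - [0.18,0.17,0.01]
    - [0.18,0.17,0.01]
  dr:
    - [0,0,-0.2]
    - [0,0,-0.4]
    - [0,0,-0.6]
    - [0,0,-0.8]
    - [0,0,-1]
    - [0,0,-1]
    - [0,0,-1]
  jaw: [0.6,0.6,0.6,0.6,0.6,0.6,0.6]

```text
time: 5.05
tool_pos: [0.463, -0.0454, 0.0154]
tool_rot: [3.138, -0.0, 1.404]
contact_force: [-0.1, -1.2, -0.4]
opening: 0.0658
grip_force: 25.0
```

Call:
apply_moves:
  delta_pos:
    - [0,0,0]
    - [0,0,-0.005]
    - [0,0,-0.01]
    - [0,0,-0.01]
    - [0,0,-0.01]
    - [0,0,-0.01]
    - [0,0,-0.01]
    - [0,0,-0.01]
  dr:
    - [0,0,-0.07]
    - [0,0,-0.07]
    - [0,0,-0.07]
    - [0,0,-0.07]
    - [0,0,-0.07]
    - [0,0,-0.07]
    - [0,0,-0.07]
    - [0,0,-0.07]
  jaw: [0.6,0.6,0.6,0.6,1,1,1,1]

```text
time: 5.72
tool_pos: [0.4604, -0.0465, 0.0106]
tool_rot: [-3.141, 0.0, 1.368]
contact_force: [0.2, 1.0, 0.7]
opening: 0.088
grip_force: 0.0
```

Call:
apply_moves:
  delta_pos:
    - [0,0,0]
    - [0,0,0]
    - [0,0,0]
    - [0,0,0.1]
    - [0,0,0.2]
    - [-0.05,-0.2,0.3]
    - [-0.1,-0.3,0.3]
    - [-0.1,-0.3,0.3]
  dr:
    - [0,0,0]
    - [0,0,0]
    - [0,0,0]
    - [0,0,0]
    - [0,0,0]
    - [0,0,0]
    - [0,0,0]
    - [0,0,0]
  jaw: [1,1,1,1,1,1,1,1]

```text
time: 6.38
tool_pos: [0.4235, -0.1594, 0.1302]
tool_rot: [3.139, 0.001, 1.371]
contact_force: [1.7, -0.4, -0.1]
opening: 0.0914
grip_force: 0.0
```

```bash
python3 - <<'E'
from h import *
s=telemetry.observe(); print(s['time'],s['qpos'].round(2),s['tool_pos'],s['tool_rot'],s['contact_force'])
im,c=snap('wrist','w4'); import pickle; pickle.dump(c,open('w4.pkl','wb'))
it,ct=snap('top','t4')
a=np.radians(78.3-90); M=np.array([[np.cos(a),-np.sin(a)],[np.sin(a),np.cos(a)]])
def mark(im,c,o,pts):
    for p in pts:
        q=proj(c,np.r_[M@p[:2]+o,p[2]]); cv2.circle(im,tuple(np.int32((q*1).round())),1,(0,0,255),-1)
pts=([-.033,-.045,.032],[.033,-.045,.032],[-.033,.05,.001],[.033,.05,.001],[0,-.055,.07],[0,-.165,.07])
mark(im,c,[.460,-.049],pts)
mark(im,c,[.5059,.1719],([-.042,-.105,.04],[.042,-.105,.04],[-.042,.105,.07],[.042,.105,.07]))
mark(it,ct,[.460,-.049],pts); mark(it,ct,[.5059,.1719],([-.042,-.105,.04],[.042,-.105,.04],[-.042,.105,.07],[.042,.105,.07]))
z=cv2.resize(it[100:250,170:420],(640,384),interpolation=cv2.INTER_CUBIC)[:190]
cv2.imwrite('pics/m4.png',np.vstack([im,z]) if 0 else np.vstack([cv2.resize(im,None,fx=.8,fy=.8)[:300],cv2.resize(it[110:260,170:420],(512,300),interpolation=cv2.INTER_CUBIC)]))
E
```

```text
6.3833 [-0.53  0.32  1.86 -0.    0.96 -0.33] [ 0.42354543 -0.15943005  0.13015566] [3.13917463e+00 8.45403333e-04 1.37073040e+00] [ 1.69086878 -0.41404699 -0.06657722]
```

View pics/m4.png

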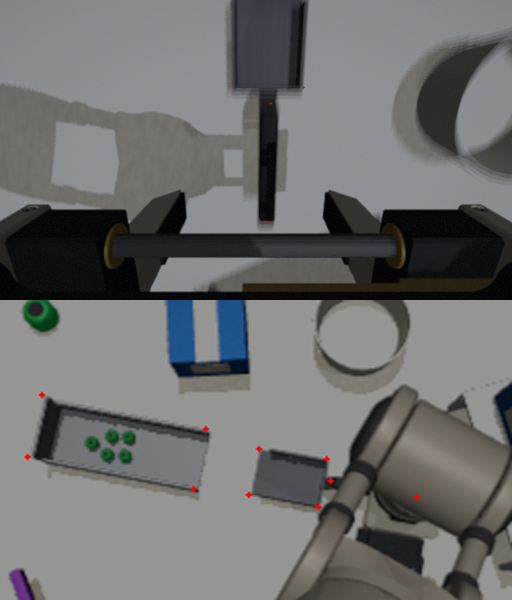

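Wrist and top views agree with the intended pose: scoop flat and clear of the shelf, origin about (0.460,-0.049), handle aligned with the tray. I take the handle now.

Call:
apply_moves:
  delta_pos:
    - [0.044,0.03,0]
    - [0.044,0.03,-0.08]
    - [0.044,0.03,-0.16]
    - [0.044,0.03,-0.222]
    - [0.044,0.03,-0.222]
    - [0.044,0.03,-0.222]
    - [0.044,0.03,-0.222]
  dr:
    - [0,0,0]
    - [0,0,0]
    - [0,0,0]
    - [0,0,0]
    - [0,0,0]
    - [0,0,0]
    - [0,0,0]
  jaw: [1,1,1,1,1,1,1]
  force: 60

```text
time: 7.07
tool_pos: [0.4417, -0.1466, 0.0409]
tool_rot: [3.14, 0.0, 1.368]
contact_force: [0.2, 0.1, 0.3]
opening: 0.0922
grip_force: 0.0
```

Call:
apply_moves:
  delta_pos:
    - [0,0,0]
    - [0,0,0]
    - [0,0,0]
    - [0,0,0]
    - [0,0,0]
    - [0,0,0]
    - [0,0,0]
    - [0,0,0]
  dr:
    - [0,0,0]
    - [0,0,0]
    - [0,0,0]
    - [0,0,0]
    - [0,0,0]
    - [0,0,0]
    - [0,0,0]
    - [0,0,0]
  jaw: [0.05,0.05,0.05,0.05,0.05,0.05,0.05,0.05]
  force: 60

```text
time: 7.73
tool_pos: [0.441, -0.1466, 0.0399]
tool_rot: [3.142, -0.0, 1.368]
contact_force: [-0.7, -0.3, 0.4]
opening: 0.0429
grip_force: 0.0
```

Call:
apply_moves:
  delta_pos:
    - [0,0,0]
    - [0,0,0.02]
    - [0,0,0.03]
    - [0,0,0.03]
    - [0,0,0.03]
    - [0,0,0.03]
  dr:
    - [0,0,0]
    - [0,0,0]
    - [0,0,0]
    - [0,0,0]
    - [0,0,0]
    - [0,0,0]
  jaw: [0.05,0.05,0.05,0.05,0.05,0.05]

```text
time: 8.23
tool_pos: [0.4416, -0.147, 0.0526]
tool_rot: [3.14, 0.001, 1.368]
contact_force: [-0.1, -0.9, 6.6]
opening: 0.0159
grip_force: 59.9
```

```bash
python3 - <<'E'
from h import *
s=telemetry.observe(); print(s['time'],s['qpos'].round(2),s['tool_pos'],s['tool_rot'],s['contact_force'])
im,c=snap('wrist','w5'); import pickle; pickle.dump(c,open('w5.pkl','wb'))
a=s['tool_rot'][2]-np.pi/2; M=np.array([[np.cos(a),-np.sin(a)],[np.sin(a),np.cos(a)]])
o=s['tool_pos'][:2]+M@[0,.105]; print('scoop o',o)
def mark(o,pts,M,z):
    for p in pts:
        q=proj(c,np.r_[M@p[:2]+o,p[2]+z]); cv2.circle(im,tuple(np.int32(q.round())),2,(0,0,255),-1)
mark(o,([-.033,-.045,.032],[.033,-.045,.032],[-.033,.05,.001],[.033,.05,.001],[-.033,.03,.032],[.033,.03,.032]),M,.012)
a=np.radians(78.3-90); M=np.array([[np.cos(a),-np.sin(a)],[np.sin(a),np.cos(a)]])
mark([.5059,.1719],([-.042,-.105,.04],[.042,-.105,.04],[-.042,.105,.07],[.042,.105,.07]),M,0)
cv2.imwrite('pics/m5.png',im)
E
```

```text
8.2333 [-0.49  0.47  1.9  -0.    0.77 -0.28] [ 0.4416352  -0.14703076  0.05260657] [3.13967314e+00 7.85908068e-04 1.36779302e+00] [-0.12327171 -0.92848151  6.60205909]
scoop o [ 0.46280445 -0.04418688]
```

View pics/m5.png

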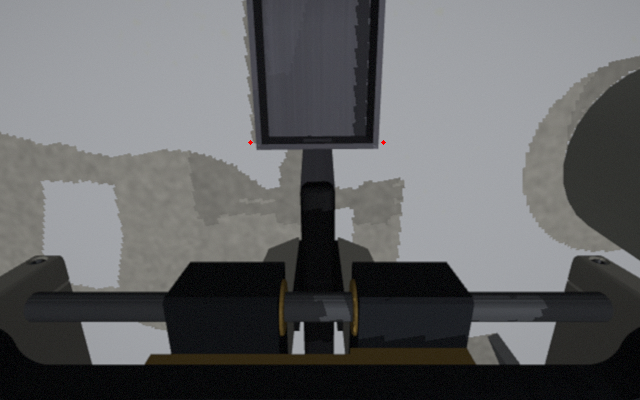

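The grip closed only after the lift: the pan still sits on the bench, with its back corners lower and narrower than the marks. I will regrip at the right height.

Call:
apply_moves:
  delta_pos:
    - [0,0,0]
    - [0,0,0]
    - [0,0,-0.02]
    - [0,0,-0.031]
    - [0,0,-0.031]
    - [0,0,-0.031]
    - [0,0,-0.031]
  dr:
    - [0,0,0]
    - [0,0,0]
    - [0,0,0]
    - [0,0,0]
    - [0,0,0]
    - [0,0,0]
    - [0,0,0]
  jaw: [0.35,0.35,0.35,0.35,0.05,0.05,0.05]
  force: 60

```text
time: 8.87
tool_pos: [0.4409, -0.1464, 0.0393]
tool_rot: [-3.141, -0.0, 1.368]
contact_force: [0.7, -0.1, 0.0]
opening: 0.0168
grip_force: 0.0
```

Call:
apply_moves:
  delta_pos:
    - [0,0,0]
    - [0,0,0]
    - [0,0,0]
    - [0,0,0]
  dr:
    - [0,0,0]
    - [0,0,0]
    - [0,0,0]
    - [0,0,0]
  jaw: [0.05,0.05,0.05,0.05]
  force: 60

```text
time: 9.2
tool_pos: [0.441, -0.1466, 0.0396]
tool_rot: [3.141, 0.0, 1.368]
contact_force: [-0.1, -0.2, -1.7]
opening: 0.0157
grip_force: 60.0
```

```bash
python3 - <<'E'
from h import *
s=telemetry.observe(); print(s['time'],s['tool_pos'],s['tool_rot'],s['contact_force'],s['opening'],s['grip_force'])
im,c=snap('wrist','w6')
g=cv2.cvtColor(im,cv2.COLOR_BGR2GRAY).astype(int)
cols={}
print(g[120:165,290]); 
for r in (60,100,130): print(r,g[r,235:275],g[r,350:395])
a=s['tool_rot'][2]-np.pi/2; M=np.array([[np.cos(a),-np.sin(a)],[np.sin(a),np.cos(a)]])
o=s['tool_pos'][:2]+M@[0,.105]
for p in ([-.033,-.045,.032],[.033,-.045,.032],[-.033,0,.032],[.033,0,.032]): print(p,proj(c,np.r_[M@p[:2]+o,p[2]]).round(1))
E
```

```text
9.2 [ 0.44103433 -0.14656474  0.03960501] [3.14138510e+00 7.62903523e-05 1.36778676e+00] [-0.14148622 -0.21861516 -1.66500736] 0.015711230131562264 59.99936878681183
[ 69  68  69  70  70  70  70  65  72  69  70  69  68  68  70  70  70  69
  68  69  45  26  22  20  24  21  26  22  42  64  68  71  69  72  97 116
 118 120 118 120 117 118 116 115 114]
60 [164 165 165 165 164 166 165 142 110 110 111 102  84  75  75  76  75  77
  57  27  21  21  25  20  19  20  19  32  57  68  69  70  72  76  77  78
  79  78  76  77] [ 75  74  77  75  77  75  74  75  75  79  61  41  39  40  42  40  41  40
  39  39  40  43  65  56  19   6  17  16  17   9  14  12  34  66  82  82
  85  81  86 134 166 165 165 164 166]
100 [165 167 165 167 166 166 167 166 167 167 143 121 115 115  95  73  69  70
  70  72  54  27  22  17  22  21  24  19  23  37  57  69  69  71  68  73
  70  74  72  71] [ 72  76  76  76  76  75  74  74  71  54  39  40  39  39  43  41  42  41
  41  41  42  32  18  18  17  16  12  15  12  17  46  70  79  81  78  80
  94 141 168 167 168 168 168 167 165]
130 [166 168 167 167 168 168 168 167 167 168 168 167 164 153 128 114  87  70
  70  68  70  69  52  23  25  23  19  17  21  17  30  51  67  67  68  68
  69  71  70  71] [ 75  75  76  76  72  71  61  43  40  39  38  43  43  41  41  44  41  41
  39  35  24  17  17  18  16  10  16  12  30  60  78  79  78  77  91 141
 166 167 167 168 166 166 167 166 165]
[-0.033, -0.045, 0.032] [250.  142.1]
[0.033, -0.045, 0.032] [383. 142.]
[-0.033, 0, 0.032] [243.6  42.9]
[0.033, 0, 0.032] [389.   42.7]
```

Call:
apply_moves:
  delta_pos:
    - [0,0,0.02]
    - [0,0,0.03]
    - [0.01,0.06,0.03]
    - [0.024,0.12,0.03]
    - [0.036,0.18,0.03]
    - [0.048,0.24,0.03]
    - [0.057,0.295,0.03]
    - [0.057,0.295,0.03]
  dr:
    - [0,0,0]
    - [0,0,0]
    - [0,0,0]
    - [0,0,0]
    - [0,0,0]
    - [0,0,0]
    - [0,0,0]
    - [0,0,0]
  jaw: [0.05,0.05,0.05,0.05,0.05,0.05,0.05,0.05]

```text
time: 9.92
tool_pos: [0.4642, -0.0256, 0.0522]
tool_rot: [3.141, -0.001, 1.371]
contact_force: [-0.5, 0.1, -1.6]
opening: 0.0154
grip_force: 60.0
```

Call:
apply_moves:
  delta_pos:
    - [0,0,0]
    - [0,0,0]
    - [0,0,0]
  dr:
    - [0,0,0]
    - [0,0,0]
    - [0,0,0]
  jaw: [0.05,0.05,0.05]

```text
time: 10.17
tool_pos: [0.4639, -0.0293, 0.0518]
tool_rot: [3.141, 0.0, 1.367]
contact_force: [-0.5, 0.7, -0.8]
opening: 0.0152
grip_force: 60.0
```

```bash
python3 - <<'E'
from h import *
s=telemetry.observe(); print(s['time'],s['tool_pos'],s['tool_rot'],s['contact_force'],s['opening'],s['grip_force'])
im,c=snap('wrist','w7'); it,ct=snap('top','t7'); sc,_=snap('scene','s7')
g=cv2.cvtColor(im,cv2.COLOR_BGR2GRAY).astype(int)
print(g[135:165,290]); 
for r in (30,60,130): print(r,g[r,228:268],g[r,365:400])
A=cv2.resize(it[130:230,170:330],(640,400),interpolation=cv2.INTER_CUBIC)
cv2.imwrite('pics/m7.png',np.vstack([A,cv2.resize(sc[200:330,300:460],(246,200))[:, :] if 0 else im[:200]]))
E
```

```text
10.1667 [ 0.46392452 -0.0293129   0.05178628] [3.14102859e+00 2.03319169e-04 1.36700895e+00] [-0.54980084  0.73521963 -0.80599767] 0.015186410522415756 59.99934911727905
[ 71  69  68  71  70  46  22  18  24  23  24  23  24  43  64  70  70  69
  70  92 108 112 112 113 113 112 110 113 114 112]
30 [ 80  83  95 105 113 121 110  81  45  29  30  28  32  30  28  21  33  59
  69  69  68  69  74  61  32  21  21  24  25  21  16  24  21  41  61  68
  70  70  74  75] [39 44 41 39 40 43 40 41 46 35 23 13 12 12 14 13 15 11 19 50 76 79 82 80
 82 81 59 25 18 23 21 22 17 18 26]
60 [142 111 110 109 108 108 108 110 110 111 110 109 111 109 109 110 104  88
  72  67  74  75  75  77  77  57  24  19  23  25  20  23  21  24  27  56
  68  70  72  70] [ 37  39  40  42  42  41  41  43  32  18  17  13  15  10  18  12  18  35
  68  84  85  84  81  82  64  69 118 146 151 160 167 167 165 167 165]
130 [168 168 167 166 168 168 168 169 168 168 169 168 168 168 169 168 169 168
 161 137 119 116 115  93  72  70  69  70  69  50  25  24  23  20  22  23
  20  21  52  66] [ 41  41  44  58  61  42  19  17  15  15   8  16  14  31  63  78  79  76
  78  93 140 167 169 171 168 167 167 167 167 169 168 168 168 167 166]
```

View pics/m7.png

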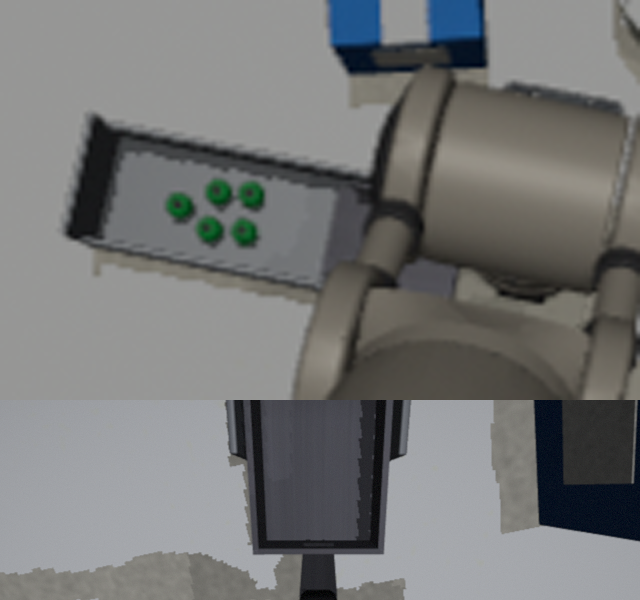

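The pan is centred in the tray mouth, lip at about column 335 in the top crop, with no sag in the grip. I lower it and push in.

Call:
apply_moves:
  delta_pos:
    - [0,0,-0.008]
    - [0,0,-0.016]
    - [0,0,-0.016]
    - [0.006,0.029,-0.016]
    - [0.012,0.059,-0.016]
    - [0.018,0.088,-0.016]
    - [0.024,0.118,-0.016]
    - [0.03,0.147,-0.016]
  dr:
    - [-0.039,0.008,0]
    - [-0.039,0.008,0]
    - [-0.039,0.008,0]
    - [-0.039,0.008,0]
    - [-0.039,0.008,0]
    - [-0.039,0.008,0]
    - [-0.039,0.008,0]
    - [-0.039,0.008,0]
  jaw: [0.05,0.05,0.05,0.05,0.05,0.05,0.05,0.05]

```text
time: 10.98
tool_pos: [0.4761, 0.0304, 0.0454]
tool_rot: [3.141, 0.019, 1.367]
contact_force: [-0.2, -2.2, 2.4]
opening: 0.0157
grip_force: 60.0
```

Call:
apply_moves:
  delta_pos:
    - [0.003,0.016,0]
    - [0.0065,0.032,0]
    - [0.01,0.048,0]
    - [0.013,0.064,0]
    - [0.0165,0.08,0]
    - [0.02,0.096,0]
    - [0.023,0.112,0]
    - [0.026,0.128,0]
  dr:
    - [0,0,0]
    - [0,0,0]
    - [0,0,0]
    - [0,0,0]
    - [0,0,0]
    - [0,0,0]
    - [0,0,0]
    - [0,0,0]
  jaw: [0.05,0.05,0.05,0.05,0.05,0.05,0.05,0.05]

```text
time: 11.65
tool_pos: [0.4864, 0.082, 0.0451]
tool_rot: [3.141, 0.02, 1.368]
contact_force: [0.4, -1.9, 2.3]
opening: 0.0158
grip_force: 60.0
```

```bash
python3 - <<'E'
from h import *
s=telemetry.observe(); print(s['time'],s['tool_pos'],s['tool_rot'],s['contact_force'],s['opening'],s['grip_force'])
p=s['tool_pos']; print('s lip',p[0]*.2027+p[1]*.979+.1495,'n',p[0]*.979-p[1]*.2027)
im,c=snap('wrist','w8'); g=cv2.cvtColor(im,cv2.COLOR_BGR2GRAY).astype(int); print(g[140:165,290])
it,ct=snap('top','t8')
m=cv2.inRange(cv2.cvtColor(im,cv2.COLOR_BGR2HSV),(50,120,40),(80,255,255)); print('wrist green px',[ (cv2.boundingRect(k),cv2.contourArea(k)) for k in cv2.findContours(m,0,2)[0] if cv2.contourArea(k)>30])
m=cv2.inRange(cv2.cvtColor(it,cv2.COLOR_BGR2HSV),(50,120,40),(80,255,255));m[:140]=0;m[:, :160]=0
for k in cv2.findContours(m,0,2)[0]:
    if cv2.contourArea(k)>4:
        q=plane(ct,np.array(cv2.boundingRect(k)[:2])+np.array(cv2.boundingRect(k)[2:])/2,.015); print(q.round(3),'s',(q[0]*.2027+q[1]*.979).round(4),'n',(q[0]*.979-q[1]*.2027-.4607).round(4),cv2.contourArea(k))
E
```

```text
11.65 [0.48635747 0.08202515 0.04514051] [3.14149111 0.0199435  1.36775309] [ 0.40101062 -1.94184021  2.27457414] 0.015790604160420912 60.00008583068848
s lip 0.32838728182523724 n 0.45951746532919285
[35 27 26 28 30 28 27 34 76 87 85 86 87 89 76 72 72 74 73 71 72 71 71 72
 71]
wrist green px []
```

Call:
apply_moves:
  delta_pos:
    - [0.003,0.014,0]
    - [0.006,0.028,0]
    - [0.009,0.042,0]
    - [0.012,0.056,0]
    - [0.0145,0.07,0]
    - [0.017,0.082,0]
    - [0.019,0.092,0]
    - [0.0205,0.099,0]
  dr:
    - [0,0,0]
    - [0,0,0]
    - [0,0,0]
    - [0,0,0]
    - [0,0,0]
    - [0,0,0]
    - [0,0,0]
    - [0,0,0]
  jaw: [0.05,0.05,0.05,0.05,0.05,0.05,0.05,0.05]

```text
time: 12.42
tool_pos: [0.4945, 0.1216, 0.0451]
tool_rot: [3.142, 0.02, 1.368]
contact_force: [-0.7, -3.4, 2.0]
opening: 0.0156
grip_force: 60.0
```

Call:
apply_moves:
  delta_pos:
    - [0,0,0]
    - [0,0,0]
    - [0,0,0]
  dr:
    - [0,0,0]
    - [0,0,0]
    - [0,0,0]
  jaw: [0.05,0.05,0.05]

```text
time: 12.67
tool_pos: [0.4944, 0.1214, 0.045]
tool_rot: [3.142, 0.019, 1.368]
contact_force: [0.4, 1.2, 1.2]
opening: 0.0156
grip_force: 60.0
```

```bash
cat > st.py <<'E'
from h import *
t=np.array([.2027,.979]);n=np.array([.979,-.2027])
s=telemetry.observe(); print(s['time'],s['tool_pos'],s['tool_rot'],s['contact_force'],s['opening'],s['grip_force'])
p=s['tool_pos'][:2]; print('s lip',p@t+.1495,'n',p@n)
for cn,z in(('scene',.016),('wrist',.016),('top',.016)):
    im,c=snap(cn); m=cv2.inRange(cv2.cvtColor(im,cv2.COLOR_BGR2HSV),(50,120,30),(80,255,255))
    for k in cv2.findContours(m,0,2)[0]:
        x,y,w,h=cv2.boundingRect(k); q=plane(c,(x+w/2-.5,y+h/2-.5),z)[:2]
        if cv2.contourArea(k)>4 and 0<q@t<.42 and abs(q@n-.46)<.09: print(cn,(x,y,w,h),'s',(q@t).round(3),'n',(q@n-.4607).round(3),cv2.contourArea(k))
im=snap('wrist')[0]; g=cv2.cvtColor(im,cv2.COLOR_BGR2GRAY).astype(int); print(g[140:165,290])
E
python3 st.py
```

```text
12.6667 [0.49444089 0.12141062 0.04503624] [3.14150998 0.0193016  1.36763458] [0.39526543 1.24995982 1.22469097] 0.01562899552193201 59.999815821647644
s lip 0.36858416150514944 n 0.45944769534968277
scene (411, 294, 4, 6) s 0.36 n 0.015 5.0
scene (416, 288, 4, 8) s 0.362 n -0.002 8.0
scene (420, 282, 5, 6) s 0.36 n -0.023 7.0
scene (412, 280, 7, 7) s 0.347 n -0.016 12.0
wrist (343, 0, 37, 20) s 0.341 n 0.021 502.0
wrist (275, 0, 34, 16) s 0.342 n -0.014 353.0
[34 27 33 29 28 26 29 37 75 87 89 85 87 88 77 70 74 71 74 72 73 71 73 71
 70]
```

Call:
apply_moves:
  delta_pos:
    - [0.0006,0.003,0]
    - [0.0013,0.006,0]
    - [0.0013,0.006,0]
    - [0.0013,0.006,0]
  dr:
    - [0,0,0]
    - [0,0,0]
    - [0,0,0]
    - [0,0,0]
  jaw: [0.05,0.05,0.05,0.05]

```text
time: 13.2
tool_pos: [0.4949, 0.1232, 0.0452]
tool_rot: [3.141, 0.02, 1.368]
contact_force: [-0.8, -2.6, 2.1]
opening: 0.0156
grip_force: 60.0
```

Call:
apply_moves:
  delta_pos:
    - [-0.001,-0.006,-0.006]
    - [-0.002,-0.01,-0.0145]
    - [-0.0025,-0.012,-0.0215]
    - [-0.003,-0.014,-0.0295]
    - [-0.003,-0.015,-0.0375]
    - [-0.003,-0.014,-0.0455]
    - [-0.003,-0.014,-0.0455]
    - [-0.003,-0.014,-0.0455]
  dr:
    - [0.117,-0.024,0]
    - [0.235,-0.049,0]
    - [0.333,-0.069,0]
    - [0.431,-0.089,0]
    - [0.529,-0.109,0]
    - [0.627,-0.13,0]
    - [0.627,-0.13,0]
    - [0.627,-0.13,0]
  jaw: [0.05,0.05,0.05,0.05,0.05,0.05,0.05,0.05]

```text
time: 13.87
tool_pos: [0.4933, 0.1173, 0.0264]
tool_rot: [-3.14, -0.299, 1.366]
contact_force: [-0.5, 0.9, -1.7]
opening: 0.0157
grip_force: 60.0
```

```bash
python3 st.py
```

```text
13.8667 [0.49331905 0.1173192  0.02641468] [-3.14037266 -0.29879508  1.36580706] [-0.54859709  0.94509323 -1.6753816 ] 0.01571177198572669 59.999202489852905
s lip 0.36435127243597587 n 0.45917875215239556
scene (411, 282, 12, 12) s 0.355 n -0.009 32.5
scene (421, 276, 7, 7) s 0.357 n -0.037 12.5
scene (412, 275, 7, 7) s 0.34 n -0.026 14.0
wrist (343, 0, 37, 28) s 0.349 n 0.023 652.0
wrist (274, 0, 36, 24) s 0.35 n -0.015 566.0
top (192, 167, 17, 22) s 0.357 n -0.0 147.5
[ 53  42  35  38  33  37  32  32  45  64  71  69  70  70  68  73  71  76
  73  75  74  74  76 114 128]
```

Call:
apply_moves:
  delta_pos:
    - [0,0,0.005]
    - [0,0.001,0.016]
    - [0,0.002,0.027]
    - [0,0.002,0.041]
    - [0,0.002,0.055]
    - [0,0.002,0.055]
    - [0,0.002,0.055]
    - [0,0.002,0.055]
  dr:
    - [0.06,-0.012,0]
    - [0.12,-0.025,0]
    - [0.18,-0.037,0]
    - [0.235,-0.049,0]
    - [0.27,-0.056,0]
    - [0.27,-0.056,0]
    - [0.27,-0.056,0]
    - [0.27,-0.056,0]
  jaw: [0.05,0.05,0.05,0.05,0.05,0.05,0.05,0.05]

```text
time: 14.73
tool_pos: [0.4937, 0.1188, 0.0489]
tool_rot: [3.141, -0.437, 1.369]
contact_force: [0.1, -0.1, -1.5]
opening: 0.0155
grip_force: 60.0
```

```bash
python3 st.py
```

```text
14.7333 [0.49373509 0.11884522 0.04891385] [ 3.14058246 -0.43728462  1.36854037] [ 0.13615494 -0.1247086  -1.48792087] 0.01548302248719524 59.99931514263153
s lip 0.3659295750691628 n 0.4592767225540486
scene (413, 272, 12, 14) s 0.347 n -0.03 47.0
scene (424, 266, 7, 7) s 0.348 n -0.063 19.5
scene (413, 265, 8, 6) s 0.328 n -0.05 15.5
wrist (342, 42, 34, 38) s 0.345 n 0.027 876.0
wrist (274, 0, 35, 40) s 0.375 n -0.019 1039.0
top (189, 180, 7, 7) s 0.375 n -0.02 31.0
top (200, 179, 7, 6) s 0.346 n -0.01 27.0
top (212, 168, 7, 7) s 0.32 n 0.025 29.0
top (192, 166, 8, 13) s 0.372 n 0.012 59.0
[54 41 39 38 40 38 41 39 50 65 70 70 69 67 67 71 75 72 73 74 73 74 73 73
 75]
```

Call:
apply_moves:
  delta_pos:
    - [0,0,0]
    - [0,0,0]
    - [0,0,0]
    - [0,0,0]
    - [0,0,0]
  dr:
    - [0.05,-0.01,0]
    - [0.05,-0.01,0]
    - [0.05,-0.01,0]
    - [0.05,-0.01,0]
    - [0.05,-0.01,0]
  jaw: [0.05,0.05,0.05,0.05,0.05]

```text
time: 15.35
tool_pos: [0.4937, 0.1187, 0.0489]
tool_rot: [3.141, -0.463, 1.368]
contact_force: [0.9, 0.5, -1.8]
opening: 0.0154
grip_force: 60.0
```

```bash
python3 st.py; cat > pan.py <<'E'
from h import *
# green blobs as rays intersected with the pan-floor-parallel plane (bushing tops), in scoop frame
s=telemetry.observe(); Rt=R.from_euler('xyz',s['tool_rot']).as_matrix()
# tool x = scoop +y, tool y = -scoop... (tool z = -scoop z)
Y=Rt[:,0];Z=-Rt[:,2];X=np.cross(Y,Z); o=s['tool_pos']+.0995*Y-.0396*Z
print('scoop o',o.round(4),'tilt',np.degrees(np.arcsin(Y[2])).round(1))
for cn in('scene','wrist','top'):
    im,c=snap(cn); m=cv2.inRange(cv2.cvtColor(im,cv2.COLOR_BGR2HSV),(50,120,30),(80,255,255))
    for k in cv2.findContours(m,0,2)[0]:
        x,y,w,h=cv2.boundingRect(k); O,d=ray(c,(x+w/2-.5,y+h/2-.5)); q=O+d*((o+.013*Z-O)@Z)/(d@Z)-o
        if cv2.contourArea(k)>4 and abs(q@X)<.08 and abs(q@Y)<.12: print(cn,(x,y,w,h),'pan x,y mm',(q@X*1e3).round(),(q@Y*1e3).round(),cv2.contourArea(k))
E
python3 pan.py
```

```text
15.35 [0.49374719 0.11872486 0.04891878] [ 3.14094807 -0.46314519  1.36799297] [ 0.90961138  0.45070661 -1.75414994] 0.01538726902516947 59.999377727508545
s lip 0.3658141924006858 n 0.4593129673545678
scene (405, 267, 12, 13) s 0.326 n -0.03 38.5
scene (419, 263, 7, 8) s 0.336 n -0.061 19.5
scene (393, 256, 7, 8) s 0.281 n -0.036 22.0
wrist (278, 110, 32, 33) s 0.301 n -0.017 778.0
wrist (340, 109, 33, 34) s 0.301 n 0.025 797.5
wrist (296, 9, 70, 40) s 0.372 n 0.008 1926.0
wrist (258, 0, 36, 21) s 0.386 n -0.03 515.5
top (218, 183, 7, 6) s 0.295 n -0.011 25.5
top (196, 180, 7, 7) s 0.356 n -0.016 26.0
top (221, 170, 7, 7) s 0.294 n 0.024 28.5
top (207, 169, 7, 14) s 0.331 n 0.01 62.5
[35 31 29 37 39 39 41 38 45 62 71 67 71 68 68 63 63 69 73 71 71 71 72 71
 71]
scoop o [0.5153 0.2233 0.058 ] tilt 26.6
scene (413, 261, 7, 8) pan x,y mm -19.0 17.0 23.0
scene (391, 256, 11, 17) pan x,y mm -2.0 -24.0 67.5
wrist (276, 73, 98, 70) pan x,y mm 4.0 -24.0 3394.5
wrist (260, 26, 34, 37) pan x,y mm -20.0 7.0 924.0
top (209, 183, 7, 7) pan x,y mm -20.0 -12.0 26.0
top (214, 169, 14, 20) pan x,y mm 4.0 -30.0 130.0
```

All five bushings are in the pan: four at the back and the fifth sliding. I lift, then carry towards the tub while turning the mouth outward.

Call:
apply_moves:
  delta_pos:
    - [0,0,0.03]
    - [0,0,0.08]
    - [0,0,0.15]
    - [0,0,0.23]
    - [0,0,0.32]
    - [0,0,0.41]
    - [0,0,0.48]
    - [0,0,0.5]
  dr:
    - [0,0,0]
    - [0,0,0]
    - [0,0,0]
    - [0,0,0]
    - [0,0,0]
    - [0,0,0]
    - [0,0,0]
    - [0,0,0]
  jaw: [0.05,0.05,0.05,0.05,0.05,0.05,0.05,0.05]

```text
time: 16.37
tool_pos: [0.4953, 0.1186, 0.2535]
tool_rot: [3.132, -0.464, 1.372]
contact_force: [1.3, -0.3, -1.9]
opening: 0.0154
grip_force: 60.0
```

Call:
apply_moves:
  delta_pos:
    - [0,0,0]
    - [0,0,0]
    - [0,0,0]
  dr:
    - [0,0,0]
    - [0,0,0]
    - [0,0,0]
  jaw: [0.05,0.05,0.05]

```text
time: 16.62
tool_pos: [0.4927, 0.1188, 0.2469]
tool_rot: [-3.138, -0.463, 1.366]
contact_force: [0.1, -0.6, -2.3]
opening: 0.0153
grip_force: 60.0
```

```bash
python3 pan.py; python3 - <<'E'
from h import *
s=telemetry.observe(); print(s['time'],s['tool_pos'],s['tool_rot'],s['qpos'].round(2),s['opening'])
import pickle
c=pickle.load(open('w2.pkl','rb'));ct=cam('top')
# tub floor disc (bright, inside rim) in the first top and wrist pictures
for nm,cc,seed in(('top0',ct,(345,128)),('w2',c,(520,170))):
    im=cv2.cvtColor(cv2.imread(f'pics/{nm}.png'),cv2.COLOR_BGR2GRAY); m=np.zeros((402,642),np.uint8)
    cv2.floodFill(im,m,seed,255,12,12,cv2.FLOODFILL_FIXED_RANGE|cv2.FLOODFILL_MASK_ONLY); k=max(cv2.findContours(m[1:-1,1:-1],0,1)[0],key=cv2.contourArea)
    print(nm,cv2.boundingRect(k),cv2.contourArea(k)); e=cv2.fitEllipse(cv2.convexHull(k)); print(e,[plane(cc,e[0],z).round(4) for z in(.004,.07)])
for p in((323.8,123),(370.4,123),(347,99),(347,146)): print(plane(ct,p,.07).round(3))
E
```

```text
scoop o [0.5143 0.2233 0.2559] tilt 26.5
scene (403, 201, 25, 17) pan x,y mm -6.0 -23.0 152.5
wrist (262, 74, 112, 69) pan x,y mm 1.0 -25.0 4476.5
wrist (427, 71, 37, 38) pan x,y mm 68.0 -15.0 980.0
top (187, 154, 21, 25) pan x,y mm 1.0 -26.0 255.0
16.7667 [0.49309881 0.11873825 0.24726273] [-3.13842275 -0.46350929  1.36610689] [-0.21  0.25  1.7   0.49  1.24 -0.18] 0.01543571107253882
top0 (325, 113, 39, 31) 894.0
((344.99237060546875, 127.98454284667969), (31.163225173950195, 39.12959671020508), 97.04896545410156) [array([ 0.6612, -0.15  ,  0.004 ]), array([ 0.6421, -0.1435,  0.07  ])]
w2 (119, 0, 521, 278) 89243.0
((440.0650939941406, 124.85106658935547), (281.3437805175781, 735.3320922851562), 102.01468658447266) [array([ 0.5536, -0.1161,  0.004 ]), array([ 0.5288, -0.1142,  0.07  ])]
[ 0.656 -0.087  0.07 ]
[ 0.655 -0.212  0.07 ]
[ 0.722 -0.151  0.07 ]
[ 0.593 -0.148  0.07 ]
```

Call:
apply_moves:
  delta_pos:
    - [0.002,-0.01,0.002]
    - [0.006,-0.035,0.006]
    - [0.012,-0.065,0.01]
    - [0.018,-0.1,0.015]
    - [0.023,-0.13,0.018]
    - [0.027,-0.15,0.02]
    - [0.027,-0.15,0.02]
  dr:
    - [0,0,-0.08]
    - [0,0,-0.22]
    - [0,0,-0.38]
    - [0,0,-0.54]
    - [0,0,-0.68]
    - [0,0,-0.795]
    - [0,0,-0.795]
  jaw: [0.05,0.05,0.05,0.05,0.05,0.05,0.05]

```text
time: 17.35
tool_pos: [0.5042, 0.0578, 0.2562]
tool_rot: [-3.141, -0.463, 0.967]
contact_force: [0.3, 1.1, -2.0]
opening: 0.0155
grip_force: 60.0
```

Call:
apply_moves:
  delta_pos:
    - [0.002,-0.01,0.002]
    - [0.006,-0.035,0.006]
    - [0.012,-0.065,0.01]
    - [0.018,-0.1,0.015]
    - [0.023,-0.13,0.018]
    - [0.027,-0.15,0.02]
    - [0.027,-0.15,0.02]
  dr:
    - [0,0,-0.08]
    - [0,0,-0.22]
    - [0,0,-0.38]
    - [0,0,-0.54]
    - [0,0,-0.68]
    - [0,0,-0.795]
    - [0,0,-0.795]
  jaw: [0.05,0.05,0.05,0.05,0.05,0.05,0.05]

```text
time: 17.93
tool_pos: [0.5152, -0.0015, 0.2644]
tool_rot: [-3.141, -0.463, 0.572]
contact_force: [0.5, 0.7, -2.1]
opening: 0.0155
grip_force: 60.0
```

Call:
apply_moves:
  delta_pos:
    - [0.002,-0.01,0.002]
    - [0.006,-0.035,0.006]
    - [0.012,-0.065,0.01]
    - [0.018,-0.1,0.015]
    - [0.023,-0.13,0.018]
    - [0.027,-0.15,0.02]
    - [0.027,-0.15,0.02]
  dr:
    - [0,0,-0.08]
    - [0,0,-0.22]
    - [0,0,-0.38]
    - [0,0,-0.54]
    - [0,0,-0.68]
    - [0,0,-0.795]
    - [0,0,-0.795]
  jaw: [0.05,0.05,0.05,0.05,0.05,0.05,0.05]

```text
time: 18.52
tool_pos: [0.5261, -0.0611, 0.2723]
tool_rot: [-3.142, -0.462, 0.176]
contact_force: [-0.2, 0.3, -1.8]
opening: 0.0155
grip_force: 60.0
```

Call:
apply_moves:
  delta_pos:
    - [0.002,-0.01,0.002]
    - [0.006,-0.035,0.006]
    - [0.012,-0.065,0.01]
    - [0.018,-0.1,0.015]
    - [0.023,-0.13,0.018]
    - [0.027,-0.15,0.02]
    - [0.027,-0.15,0.02]
    - [0.027,-0.15,0.02]
  dr:
    - [0,0,-0.08]
    - [0,0,-0.22]
    - [0,0,-0.38]
    - [0,0,-0.54]
    - [0,0,-0.68]
    - [0,0,-0.795]
    - [0,0,-0.795]
    - [0,0,-0.795]
  jaw: [0.05,0.05,0.05,0.05,0.05,0.05,0.05,0.05]

```text
time: 19.18
tool_pos: [0.5367, -0.1202, 0.2801]
tool_rot: [3.141, -0.461, -0.218]
contact_force: [-0.5, -0.4, -1.2]
opening: 0.0158
grip_force: 60.0
```

```bash
python3 pan.py; python3 - <<'E'
from h import *
s=telemetry.observe(); print(s['time'],s['tool_pos'],s['tool_rot'],s['qpos'].round(2),s['opening'])
im,c=snap('wrist','w9'); snap('scene','s9')
E
```

```text
scoop o [ 0.6409 -0.1433  0.2889] tilt 26.4
scene (210, 157, 24, 14) pan x,y mm 12.0 -27.0 129.0
wrist (275, 75, 100, 68) pan x,y mm 3.0 -25.0 4364.5
top (341, 103, 27, 20) pan x,y mm 5.0 -26.0 258.0
19.3333 [ 0.53665975 -0.12062036  0.28045403] [ 3.14129905 -0.46226036 -0.21961849] [-0.41  0.11  1.78  0.12  0.81  1.32] 0.015701013618015472
```

Call:
apply_moves:
  delta_pos:
    - [-0.01,0.002,-0.02]
    - [-0.03,0.007,-0.07]
    - [-0.055,0.012,-0.125]
    - [-0.08,0.018,-0.18]
    - [-0.105,0.024,-0.235]
    - [-0.125,0.028,-0.28]
    - [-0.132,0.0295,-0.296]
    - [-0.132,0.0295,-0.296]
  dr:
    - [0.015,0.07,0]
    - [0.045,0.2,0]
    - [0.08,0.36,0]
    - [0.11,0.49,0]
    - [0.143,0.64,0]
    - [0.17,0.76,0]
    - [0.179,0.8,0]
    - [0.179,0.8,0]
  jaw: [0.05,0.05,0.05,0.05,0.05,0.05,0.05,0.05]

```text
time: 20.1
tool_pos: [0.4838, -0.1092, 0.161]
tool_rot: [3.141, -0.051, -0.221]
contact_force: [-0.1, 0.2, -1.9]
opening: 0.0155
grip_force: 60.0
```

```bash
python3 pan.py; python3 - <<'E'
from h import *
s=telemetry.observe(); print(s['time'],s['tool_pos'],s['tool_rot'],s['qpos'].round(2),s['opening'])
c=cam('scene'); im=cv2.imread('pics/scene0.png'); g=cv2.cvtColor(im,cv2.COLOR_BGR2GRAY).astype(int)
th=np.linspace(0,6.28,60)
q=np.array([proj(c,[.66+.065*np.cos(a),-.15+.065*np.sin(a),.07]) for a in th]); print('pred rim',q.min(0),q.max(0))
for r in (245,250,255): print(r,g[r,190:210],g[r,248:268])
print(g[215:235,228])
E
```

```text
scoop o [ 0.5827 -0.1315  0.1265] tilt 2.9
wrist (275, 75, 100, 68) pan x,y mm 3.0 -23.0 4250.5
20.25 [ 0.48491381 -0.10972673  0.16362761] [ 3.13999145 -0.0570516  -0.22162374] [-0.38  0.32  1.74  0.01  1.02  1.41] 0.015372025967178283
pred rim [196.37835648 220.67958106] [255.35844364 271.10836285]
245 [143 144 141 142 141 143 143 144 146 113  80  75  79  78  82  81  85  87
  89  88] [138 116 105 100  99 101 105 136 126 119 119 112 116 109 115 139 142 142
 143 142]
250 [143 142 145 142 144 142 143 146 122  82  69  72  79  77  73  77  78  84
  87  89] [139 141 143 144 145 132 144  98  87 112 117 117 118 114 115 111 134 143
 141 140]
255 [147 141 145 145 142 142 142 143 148  98  74  72  72  75  75  78  81  80
  80  83] [142 141 146 143 148 101  72  76  84 103 110 107 104 117 116 117 138 145
 141 143]
[139 140 143 139 143 142 139 142 144 106 108 110 110 110 110 110 106 108
 110 110]
```

Call:
apply_moves:
  delta_pos:
    - [0.011,-0.002,0.008]
    - [0.02,-0.004,0.016]
    - [0.029,-0.006,0.025]
    - [0.038,-0.008,0.033]
    - [0.047,-0.01,0.041]
    - [0.056,-0.012,0.05]
    - [0.065,-0.014,0.058]
    - [0.073,-0.016,0.066]
  dr:
    - [0.022,0.098,0]
    - [0.044,0.195,0]
    - [0.065,0.293,0]
    - [0.087,0.39,0]
    - [0.109,0.488,0]
    - [0.13,0.586,0]
    - [0.152,0.683,0]
    - [0.174,0.781,0]
  jaw: [0.05,0.05,0.05,0.05,0.05,0.05,0.05,0.05]

```text
time: 20.92
tool_pos: [0.5144, -0.1161, 0.1907]
tool_rot: [3.139, 0.344, -0.222]
contact_force: [0.3, 0.1, -1.1]
opening: 0.0154
grip_force: 60.0
```

Call:
apply_moves:
  delta_pos:
    - [0.015,-0.003,0.015]
    - [0.031,-0.007,0.029]
    - [0.047,-0.01,0.044]
    - [0.062,-0.014,0.058]
    - [0.078,-0.017,0.073]
    - [0.093,-0.021,0.087]
    - [0.109,-0.025,0.102]
    - [0.1245,-0.028,0.116]
  dr:
    - [0.025,0.11,0]
    - [0.049,0.22,0]
    - [0.074,0.329,0]
    - [0.098,0.439,0]
    - [0.123,0.549,0]
    - [0.147,0.659,0]
    - [0.172,0.768,0]
    - [0.196,0.878,0]
  jaw: [0.05,0.05,0.05,0.05,0.05,0.05,0.05,0.05]

```text
time: 21.58
tool_pos: [0.5639, -0.1273, 0.2371]
tool_rot: [3.138, 0.793, -0.223]
contact_force: [0.3, 0.1, -1.4]
opening: 0.0154
grip_force: 60.0
```

Call:
apply_moves:
  delta_pos:
    - [0,0,0]
    - [0,0,0]
    - [0,0,0]
    - [0,0,0]
    - [0,0,0]
    - [0,0,0]
  dr:
    - [0,0,0]
    - [0,0,0]
    - [0,0,0]
    - [0,0,0]
    - [0,0,0]
    - [0,0,0]
  jaw: [0.05,0.05,0.05,0.05,0.05,0.05]

```text
time: 22.08
tool_pos: [0.5629, -0.1271, 0.2365]
tool_rot: [3.137, 0.794, -0.223]
contact_force: [-0.0, 0.5, -0.6]
opening: 0.0153
grip_force: 60.0
```

```bash
python3 pan.py; python3 - <<'E'
from h import *
s=telemetry.observe(); print(s['time'],s['tool_pos'],s['tool_rot'],s['qpos'].round(2),s['opening'],s['contact_force'])
for cn in('scene','wrist','top'):
    im,c=snap(cn,cn+'10'); m=cv2.inRange(cv2.cvtColor(im,cv2.COLOR_BGR2HSV),(50,120,30),(80,255,255))
    for k in cv2.findContours(m,0,2)[0]:
        b=cv2.boundingRect(k)
        if cv2.contourArea(k)>3: print(cn,b,cv2.contourArea(k),plane(c,(b[0]+b[2]/2,b[1]+b[3]/2),.015).round(3)[:2])
E
```

```text
scoop o [ 0.6034 -0.1364  0.1378] tilt -45.5
22.2333 [ 0.563042   -0.12710442  0.23582662] [ 3.13742294  0.79524022 -0.22297625] [-0.32  0.98  0.59 -0.1   2.36  1.43] 0.015649492774747614 [ 0.5503718  -0.18496667 -1.45910798]
scene (390, 361, 20, 24) 265.0 [0.697 0.293]
scene (572, 312, 67, 88) 3566.5 [0.464 0.635]
scene (544, 300, 39, 93) 1885.5 [0.486 0.56 ]
top (38, 218, 60, 15) 675.0 [0.397 0.611]
top (40, 198, 59, 16) 670.5 [0.45  0.609]
top (41, 179, 59, 16) 665.5 [0.503 0.609]
top (42, 160, 58, 17) 656.0 [0.554 0.609]
top (182, 109, 16, 17) 181.5 [0.694 0.286]
```

Call:
apply_moves:
  delta_pos:
    - [-0.02,0.004,0.05]
    - [-0.05,0.01,0.1]
    - [-0.08,0.018,0.15]
    - [-0.125,0.028,0.2]
    - [-0.125,0.028,0.2]
    - [-0.125,0.028,0.2]
  dr:
    - [-0.03,-0.13,0]
    - [-0.07,-0.31,0]
    - [-0.12,-0.53,0]
    - [-0.176,-0.775,0]
    - [-0.176,-0.775,0]
    - [-0.176,-0.775,0]
  jaw: [0.05,0.05,0.05,0.05,0.05,0.05]

```text
time: 22.88
tool_pos: [0.5115, -0.1153, 0.3202]
tool_rot: [3.136, 0.391, -0.223]
contact_force: [-0.2, -0.9, -1.8]
opening: 0.0162
grip_force: 60.0
```

Call:
apply_moves:
  delta_pos:
    - [-0.04,0.01,-0.07]
    - [-0.08,0.02,-0.15]
    - [-0.12,0.03,-0.23]
    - [-0.16,0.04,-0.31]
    - [-0.2,0.05,-0.39]
    - [-0.257,0.06,-0.49]
    - [-0.257,0.06,-0.49]
    - [-0.257,0.06,-0.49]
  dr:
    - [-0.04,-0.17,0]
    - [-0.09,-0.38,0]
    - [-0.13,-0.57,0]
    - [-0.176,-0.775,0]
    - [-0.176,-0.775,0]
    - [-0.176,-0.775,0]
    - [-0.176,-0.775,0]
    - [-0.176,-0.775,0]
  jaw: [0.05,0.05,0.05,0.05,0.05,0.05,0.05,0.05]

```text
time: 23.55
tool_pos: [0.4063, -0.0905, 0.1149]
tool_rot: [3.139, 0.014, -0.223]
contact_force: [-1.2, -0.5, -1.0]
opening: 0.0156
grip_force: 60.0
```

```bash
cat > gr.py <<'E'
from h import *
s=telemetry.observe(); print(s['time'],s['tool_pos'],s['tool_rot'],s['opening'],s['contact_force'])
for cn in('scene','wrist','top'):
    im,c=snap(cn,cn+'11'); m=cv2.inRange(cv2.cvtColor(im,cv2.COLOR_BGR2HSV),(50,110,20),(80,255,255))
    for k in cv2.findContours(m,0,2)[0]:
        b=cv2.boundingRect(k); q=plane(c,(b[0]+b[2]/2,b[1]+b[3]/2),.015).round(3)[:2]
        if cv2.contourArea(k)>3 and q[1]<.5: print(cn,b,cv2.contourArea(k),q,'from tub',np.linalg.norm(q-[.666,-.15]).round(3))
E
python3 gr.py; python3 pan.py|head -1
```

```text
23.55 [ 0.40627748 -0.09046834  0.11491347] [ 3.13932194  0.01431256 -0.22314162] 0.01563940118915242 [-1.2249378  -0.53377501 -1.02801784]
scene (388, 360, 22, 25) 357.5 [0.698 0.291] from tub 0.442
scene (212, 265, 6, 6) 8.5 [ 0.701 -0.163] from tub 0.037
scene (212, 261, 5, 3) 5.0 [ 0.69  -0.173] from tub 0.033
scene (233, 260, 5, 4) 8.0 [ 0.665 -0.132] from tub 0.018
top (336, 135, 5, 6) 18.0 [ 0.629 -0.13 ] from tub 0.042
top (338, 124, 5, 5) 14.5 [ 0.662 -0.136] from tub 0.015
top (342, 110, 16, 12) 57.0 [ 0.693 -0.164] from tub 0.03
top (182, 109, 16, 17) 183.0 [0.694 0.286] from tub 0.437
scoop o [ 0.5094 -0.115   0.0799] tilt -0.1
```

All five bushings are in the tub (top view). I set the scoop down and release it.

Call:
apply_moves:
  delta_pos:
    - [0,0,0]
    - [0,0,-0.04]
    - [0,0,-0.09]
    - [0,0,-0.14]
    - [0,0,-0.175]
    - [0,0,-0.185]
    - [0,0,-0.185]
    - [0,0,-0.185]
  dr:
    - [0,0,0]
    - [0,0,0]
    - [0,0,0]
    - [0,0,0]
    - [0,0,0]
    - [0,0,0]
    - [0,0,0]
    - [0,0,0]
  jaw: [0.05,0.05,0.05,0.05,0.05,0.05,0.05,0.05]

```text
time: 24.52
tool_pos: [0.411, -0.0922, 0.0459]
tool_rot: [3.137, 0.0, -0.223]
contact_force: [-0.5, -0.0, -0.8]
opening: 0.0157
grip_force: 60.0
```

```bash
python3 pan.py|head -1; python3 -c "
from h import *
print(telemetry.observe()['tool_pos'],telemetry.observe()['contact_force'])"
```

```text
scoop o [ 0.508  -0.1143  0.0063] tilt -0.0
[ 0.41113774 -0.09223542  0.04627903] [-0.77596282  0.27853469 -0.4507529 ]
```

Call:
apply_moves:
  delta_pos:
    - [0,0,-0.005]
    - [0,0,-0.01]
    - [0,0,-0.015]
    - [0,0,-0.015]
    - [0,0,-0.015]
    - [0,0,-0.015]
    - [0,0,-0.015]
    - [0,0,-0.015]
  dr:
    - [0,0,0]
    - [0,0,0]
    - [0,0,0]
    - [0,0,0]
    - [0,0,0]
    - [0,0,0]
    - [0,0,0]
    - [0,0,0]
  jaw: [0.05,0.05,0.05,0.05,0.05,0.6,0.6,0.6]

```text
time: 25.33
tool_pos: [0.4104, -0.0919, 0.0394]
tool_rot: [3.137, 0.001, -0.223]
contact_force: [0.2, 0.3, -0.2]
opening: 0.031
grip_force: 0.0
```

Call:
apply_moves:
  delta_pos:
    - [0,0,0]
    - [0,0,0]
    - [0,0,0]
    - [0,0,0.05]
    - [0,0,0.15]
    - [0,0,0.25]
    - [0,0,0.35]
    - [0,0,0.4]
  dr:
    - [0,0,0]
    - [0,0,0]
    - [0,0,0]
    - [0,0,0]
    - [0,0,0]
    - [0,0,0]
    - [0,0,0]
    - [0,0,0]
  jaw: [0.8,0.8,0.8,0.8,0.8,0.8,0.8,0.8]

```text
time: 26.0
tool_pos: [0.4117, -0.0924, 0.2038]
tool_rot: [3.136, -0.005, -0.223]
contact_force: [1.3, 0.3, 0.0]
opening: 0.0732
grip_force: 0.0
```

Call:
apply_moves:
  delta_pos:
    - [0,0,0]
    - [0,0,0]
    - [0,0,0]
    - [0,0,0]
  dr:
    - [0,0,0]
    - [0,0,0]
    - [0,0,0]
    - [0,0,0]
  jaw: [0.8,0.8,0.8,0.8]

```text
time: 26.33
tool_pos: [0.4095, -0.0916, 0.1979]
tool_rot: [3.138, 0.004, -0.223]
contact_force: [-0.4, 0.1, -0.4]
opening: 0.0733
grip_force: 0.0
```

```bash
python3 gr.py; python3 - <<'E'
from h import *
im=cv2.imread('pics/wrist11.png'); c=cam('wrist'); a=np.radians(-12.7-90); M=np.array([[np.cos(a),-np.sin(a)],[np.sin(a),np.cos(a)]])
# flatness: lip and back edge rows along pan centre line vs prediction for a flat scoop
g=cv2.cvtColor(im,cv2.COLOR_BGR2GRAY).astype(int); o=np.array([.508,-.1143])
for p in([0.01,.05,.001],[.01,-.045,.032],[-.033,0,.032],[.033,0,.032]):
    q=proj(c,np.r_[M@p[:2]+o,p[2]]); u,v=np.int32(q.round()); print(p,q.round(1),'col',g[max(v-14,0):v+14,u],'row',g[v,max(u-12,0):u+12] if 0<=v<400 else '')
E
```

```text
26.3333 [ 0.40948176 -0.09159158  0.19792412] [ 3.13775878  0.00446625 -0.22309085] 0.07326390171907914 [-0.38371775  0.12950681 -0.42068866]
scene (388, 361, 22, 24) 364.5 [0.698 0.291] from tub 0.442
scene (212, 265, 5, 5) 8.5 [ 0.7   -0.165] from tub 0.037
scene (212, 261, 6, 3) 4.5 [ 0.69  -0.172] from tub 0.033
scene (233, 260, 5, 4) 10.0 [ 0.665 -0.132] from tub 0.018
top (336, 135, 5, 6) 18.0 [ 0.629 -0.13 ] from tub 0.042
top (338, 124, 5, 5) 15.0 [ 0.662 -0.136] from tub 0.015
top (342, 110, 16, 12) 57.0 [ 0.693 -0.164] from tub 0.03
top (182, 109, 16, 17) 183.0 [0.694 0.286] from tub 0.437
[0.01, 0.05, 0.001] [328.5  15.7] col [137 138 139 140 141 139 138 138 139 138 140 139 139 141 118  85  70  71
  71  72  72  69  70  72  71  71  71  71] row [106 110 113 110 108 105 113 118 117 117 118 118 118 113 108 107 113 117
 116 117 118 115 109 104]
[0.01, -0.045, 0.032] [328.8 120.6] col [ 69  70  71  67  71  68  65  62  51  30  23  53  61  63  86 101 106 105
 112 135 144 146 145 145 144 144 143 143] row [43 43 41 42 41 41 41 42 46 68 84 87 86 86 87 86 88 91 92 89 88 90 90 90]
[-0.033, 0, 0.032] [282.   70.3] col [ 77  73  76  76  74  74  77  80  82  84  84  84  84  84  87  93  94  93
  93  93  92  93  92  99 105 103 102 104] row [142 141 142 142 142 144 144 142 142 143 142 126  87  73  64  39  11  26
  37  43  59  74  74  75]
[0.033, 0, 0.032] [354.4  70.2] col [103 111 114 114 114 116 114 117 119 117 119 121 120 121 120 121 124 126
 127 126 126 126 126 132 135 135 134 135] row [ 63  64  68  62  64  55  31  20  37  62  67  80 120 142 143 142 143 142
 142 141 141 141 143 142]
```

```bash
python3 -c "
from cell import job
print(job.hand_in())"
```

```text
the job is handed in; nothing more can be done
None
```

The job is handed in at about 26 s of the 72 s allowed: all five bushings went into the tub in one scoop, and the scoop lies flat and released on the bench; the hand-in call gave no verdict.

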